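Put away the drained staining baskets and specimen jars

ROBOT

A 6-joint arm with a two-finger parallel gripper is mounted at the origin on the work surface. World frame = base frame: x ahead of the robot, y to its left, z up, the work surface at z = 0. Lengths are in m, angles in rad, forces in N, time in s.
With the tool pointing down it reaches from about 0.325 to 0.775 m from the base axis. Payload 9.3 kg.
Tool frame: the origin (TCP) lies on the centre line of the jaws, within the pads' length; the fingertips stand 17 mm ahead of it and the grasp point (between the pads) lies 2 mm behind it; z points along the fingers, y is the line along which they close (so a half turn about z gives the same grasp; the last joint's range is limited). The gripper opens to 85 mm and grips with 20 to 120 N. Pads are 22 mm wide; open, the fingers measure 114 mm over their backs; the gripper's body (76 mm by 85 mm) begins 54 mm behind the grasp point. The pads swing forward as they close: fully open they stand 13 mm farther back than shut.
Start: joints at [-0.153, 0.259, 0.021, 1.334, 0, 1.418], TCP at [0.55, -0, 0.248] pointing down, gripper open.
Joint ranges: [-3.04, 3.04], [-0.91, 1.82], [-1.04, 1.36], [-1.92, 1.95], [-1.52, 1.45], [-3.14, 3.14]. Speed limits (rad/s): [2.22, 2.22, 2.79, 3.14, 3.14, 3.14].

INTERFACE

Orientations are given as a unit quaternion [w, x, y, z].
In Python, from rig import bot gives the robot as it stands. The module is installed in compiled form; this text tells all that it offers.
- The arm moves only by the tool carry_out, never from a script. Its argument "motion" is a list of rows, each an object of numbers: "ax", "ay", "az": the turn, a rotation vector about the tool's x, y, z in degrees; "x", "y", "z": the shift along the tool's x, y, z in cm; "hand": the finger opening in cm, from 0 to 8.54. A call has 1 to 10 rows; each row is the pose to reach, as a shift and turn from the pose commanded when the call began, along the tool's axes at that moment; what a row does not reach only later rows make up. A row lasts 1/10 s, in which the tool goes at most 50 mm and 8.59 degrees, less where a joint would pass 70% of its speed; a pose out of reach is approached as far as the arm can. A call with a gripper value outside its range is refused whole. The fingers move at their own pace and stop on an object; "squeeze" is the grip in N (left out, the last holds). Time passes only in rows, so rows that repeat a pose let the fingers close. It gives the time, the measured TCP pose, the force, the opening and the grip force at its end, in the units of the state.
- bot.state(): the state, without advancing time (a new reading comes with each control period).
- bot.get_image(name): name is "scene" or "side" or "wrist"; returns the picture (420x560x3 uint8, blue, green, red); there is no depth.
- bot.calibration(name): a dict with "intrinsics" (3x3 intrinsics, pixels), "k1" (the pictures are not rectified: a ray, as slopes to the right and down, at radius r is drawn at 1 + k1 r^2 times it, then the intrinsics apply), "world_from_camera" (4x4, takes a point from camera to world coordinates). Camera axes: x right, y down, z forward; pixel columns grow to the right and rows downward; lengths in m; the calibration is good to about 2 mm. A picture is of the moment at which its call begins: read the wrist's pose just before it. calibration takes no time and is no camera call; for the wrist camera it gives the pose at the moment of the call.
- bot.hand_in(): hands the job in; it is judged then, once.
The state is a dict: "time_s": time; "qpos": joint angles; "joint_vel": joint speeds; "tau": joint torques, N m; "ee_pos": TCP position; "orientation": TCP orientation; "contact_force": force on the tool from outside, world axes, zero at the start; "moment": the same for the moment, N m; "gripper_width": opening from 0.0 (shut) to 1.0 (fully open); "finger_force": force on a finger pad.
Only numpy, scipy, OpenCV 4.12 (cv2) and the standard library are available. Lean on these libraries where they do the work, as an engineer would, in place of code of your own. Each camera call takes 0.05 s, during which the arm holds its last target. There are 200 camera calls.

TASK

The microscopy session is over and the blue staining baskets on the drip stand have drained: pull the drawer of the grey cabinet out to its stop, lift every basket off its peg and stand it upright on the drawer floor, along with every amber specimen jar from the bench, then push the drawer fully shut. Do not disturb the pen pot, the slide tray or the mouse.

Things in the scene. Friction and masses are not known exactly. Their poses are not given: they have to be found in the camera images.
- basket1: blue open slide basket, 56 (x) x 62 (y) x 34 mm, 0.18 kg, hanging on a peg; may be absent. Origin: centre of underside, z up. Steel bail on the y sides; crossbar along y, 72 to 80 mm up; the peg runs under it along x (opening 53 wide, 38 high). Above it a white square neck 14 x 14 from 80 to 114 mm, head 28 x 28 to 122 mm. Grip the neck under the head, 102 mm above the origin
- basket2: blue open slide basket, 56 (x) x 62 (y) x 34 mm, 0.18 kg, hanging on a peg; may be absent. Origin: centre of underside, z up. Steel bail on the y sides; crossbar along y, 72 to 80 mm up; the peg runs under it along x (opening 53 wide, 38 high). Above it a white square neck 14 x 14 from 80 to 114 mm, head 28 x 28 to 122 mm. Grip the neck under the head, 102 mm above the origin
- basket3: blue open slide basket, 56 (x) x 62 (y) x 34 mm, 0.18 kg, hanging on a peg; may be absent. Origin: centre of underside, z up. Steel bail on the y sides; crossbar along y, 72 to 80 mm up; the peg runs under it along x (opening 53 wide, 38 high). Above it a white square neck 14 x 14 from 80 to 114 mm, head 28 x 28 to 122 mm. Grip the neck under the head, 102 mm above the origin
- jar1: squat amber specimen jar with a heavy glass foot, on the bench, 64 mm diameter, 100 mm tall, 0.26 kg, one piece with its lid; may be absent. Origin: centre of underside, z up. Body to 48 mm, black lid to 56 mm, square neck 14 x 14 (sides along x, y) from 56 to 92 mm, round head 28 mm wide to 100 mm. Grip the neck under the head, 80 mm above the origin
- jar2: squat amber specimen jar with a heavy glass foot, on the bench, 64 mm diameter, 100 mm tall, 0.26 kg, one piece with its lid; may be absent. Origin: centre of underside, z up. Body to 48 mm, black lid to 56 mm, square neck 14 x 14 (sides along x, y) from 56 to 92 mm, round head 28 mm wide to 100 mm. Grip the neck under the head, 80 mm above the origin
- drawer (a joint): how far the cabinet's only drawer is pulled out, m: 0 fully shut, 0.20 at its stop; it slides out along the -x axis of drawer_handle. The cabinet is fixed, grey with a white drawer front, 240 deep x 275 wide x 160 mm high
- drawer_handle (a point): middle of the drawer's steel bar handle: 12 mm thick, 110 mm long along y, 42 mm in front (-x) of the drawer front, 38 mm below the cabinet's top, 36 mm free behind the bar; moves with the drawer, its axes are the cabinet's (x into the cabinet, z up)
- drawer_in (a point): middle of the front edge of the drawer's inner floor, where it meets the drawer front; moves with it, axes as the cabinet's. Inside: x 0 to 190 mm, y -120 to +120 mm from here. Side and back walls 45 mm above the floor, front 129 mm above it (about 144 mm above the bench); 135 mm from floor to the cabinet's top panel
- stand: fixed drip stand, origin on the bench under its rail, which runs along y 128 mm up, posts 300 mm apart. Three 10 mm pegs at y -90, 0, +90 mm point to its -x, 70 mm long; upper face 125 mm up, tip turned up to 132 mm. A basket hangs 47 mm out, its origin 53 mm up: lift it 18 mm (under 26), then draw it 70 mm along the stand's -x. Drip tray below, 14 mm high, from x -105 to +25
- pen_pot: bystander: blue round pen pot, 72 mm diameter, 90 mm tall, pens to 140 mm, origin under its centre
- slide_tray: bystander: white tray of glass slides, 180 x 240 x 16 mm, origin under its centre
- mouse: bystander: black computer mouse, 62 mm across, 32 mm tall, origin under its centre

How it is judged:
On the way:
1. the drawer has been pulled out to its stop (value of joint drawer above 0.192 m), for 0.2 s.
At the end, for the whole second after the job is handed in: every basket and jar present stands upright (within about 8 degrees) and at rest on the drawer floor inside the drawer, and the drawer is shut to within 8 mm (x of basket1 in the frame of drawer_in between 0.01 and 0.18 m and y of basket1 in the frame of drawer_in between -0.11 and 0.11 m and z of basket1 in the frame of drawer_in between -0.006 and 0.012 m and angle between each of basket1, basket2, basket3, jar1, jar2's own z axis and vertical below 0.15 rad and linear speed of each of basket1, basket2, basket3, jar1, jar2 below 0.03 m/s and x of basket2 in the frame of drawer_in between 0.01 and 0.18 m and y of basket2 in the frame of drawer_in between -0.11 and 0.11 m and z of basket2 in the frame of drawer_in between -0.006 and 0.012 m and x of basket3 in the frame of drawer_in between 0.01 and 0.18 m and y of basket3 in the frame of drawer_in between -0.11 and 0.11 m and z of basket3 in the frame of drawer_in between -0.006 and 0.012 m and x of jar1 in the frame of drawer_in between 0.01 and 0.18 m and y of jar1 in the frame of drawer_in between -0.11 and 0.11 m and z of jar1 in the frame of drawer_in between -0.006 and 0.012 m and x of jar2 in the frame of drawer_in between 0.01 and 0.18 m and y of jar2 in the frame of drawer_in between -0.11 and 0.11 m and z of jar2 in the frame of drawer_in between -0.006 and 0.012 m and value of joint drawer below 0.008 m); the robot touches nothing.
It fails at once if the pen pot is moved more than 30 mm (distance of pen_pot from where it was at the start of the episode above 0.03 m).
It fails at once if the slide tray is moved more than 30 mm (distance of slide_tray from where it was at the start of the episode above 0.03 m).
It fails at once if the mouse is moved more than 30 mm (distance of mouse from where it was at the start of the episode above 0.03 m).
Of basket1, basket2, basket3 only 2 to 3 are there at a start; the rules pass over those that are not, and their reading is None.
Of jar1, jar2 only 1 to 2 are there at a start; the rules pass over those that are not, and their reading is None.
At some moment in a run one of jar1, jar2 may be knocked a few centimetres aside while the robot is not near it.
Once in a run the grip may slacken for a moment while it holds something.
It also fails if it takes over 210 s, if anything falls off the work surface, if the arm or the gripper's body presses on something with over 40 N, if the wrist force passes 120 N, or if a joint passes its speed limit or range.

## Working session

There is one attempt and no reset: what is moved stays moved. The work goes in short steps, Python scripts to look and compute and a tool call to move; the robot and the scene stay as the last step left them, time stands still between calls to the robot, and variables do not carry over. Pictures are saved under pics/ and viewed, at most 14 in all, crops included, and the job is handed in when it is done.

Besides the shell and the picture viewer there is one more tool, called after "Request:" as name(argument=value, ...), one argument or row to a line, values as JSON. carry_out: Moves the arm, as the interface text tells. Its arguments: {"type":"object","properties":{"motion":{"type":"array"},"squeeze":{"type":"number"}},"required":["motion"]}

```bash
mkdir -p pics; cat > h.py <<'E'
import numpy as np, cv2
from rig import bot
from scipy.spatial.transform import Rotation as R
def snap(n,f=None):
    c=bot.calibration(n); im=bot.get_image(n)
    if f: cv2.imwrite('pics/'+f,im)
    return im,c
def ray(c,u,v):
    K=np.array(c['intrinsics']); T=np.array(c['world_from_camera'])
    d=cv2.undistortPoints(np.array([[[u,v]]],float),K,np.array([c['k1'],0,0,0.]))[0,0]
    r=T[:3,:3]@np.array([d[0],d[1],1]); return T[:3,3],r/np.linalg.norm(r)
def onz(c,u,v,z):
    o,r=ray(c,u,v); return o+r*(z-o[2])/r[2]
def proj(c,P):
    T=np.array(c['world_from_camera']); p=T[:3,:3].T@(np.array(P)-T[:3,3])
    x,y=p[0]/p[2],p[1]/p[2]; s=1+c['k1']*(x*x+y*y); K=np.array(c['intrinsics'])
    return K[0,0]*x*s+K[0,2],K[1,1]*y*s+K[1,2]
def blobs(m,amin=60):
    n,l,s,ce=cv2.connectedComponentsWithStats(m.astype(np.uint8))
    return [(tuple(s[i][:5].tolist()),ce[i].round(1).tolist()) for i in range(1,n) if s[i][4]>amin]
def st():
    s=bot.state(); print({k:np.round(s[k],4).tolist() for k in s if k not in('joint_vel','tau')}); return s
E
python3 - <<'E'
from h import *
ims=[]
for n in('scene','side'):
    im,c=snap(n,n+'0.png'); print(n,np.round(c['world_from_camera'],3).tolist(),np.round(c['intrinsics'],1).tolist(),c['k1'])
im,c=snap('wrist','wrist0.png');print(np.round(c['world_from_camera'],3).tolist())
st()
E
```

```text
scene [[-0.863, 0.396, -0.313, 1.162], [0.504, 0.67, -0.544, 1.107], [-0.006, -0.628, -0.778, 1.653], [0.0, 0.0, 0.0, 1.0]] [[535.5, 0.0, 281.3], [0.0, 535.5, 214.3], [0.0, 0.0, 1.0]] -0.04460001698373259
side [[0.985, -0.12, 0.127, 0.348], [-0.174, -0.614, 0.77, -1.22], [-0.014, -0.78, -0.626, 1.098], [0.0, 0.0, 0.0, 1.0]] [[402.5, 0.0, 279.2], [0.0, 402.5, 208.9], [0.0, 0.0, 1.0]] -0.048749218344270824
[[1.0, 0.001, -0.002, 0.55], [0.0, -0.965, -0.264, 0.067], [-0.002, 0.264, -0.965, 0.374], [0.0, 0.0, 0.0, 1.0]]
{'time_s': 0.15, 'qpos': [-0.1526, 0.2591, 0.021, 1.3337, -0.0, 1.4182], 'ee_pos': [0.5498, 0.0, 0.2478], 'orientation': [-0.0004, 0.7071, 0.7071, -0.0003], 'contact_force': [1.0017, -0.3099, 0.6077], 'moment': [-0.0299, -0.0406, -0.0093], 'finger_force': 0.0, 'gripper_width': 1.0002}
```

View pics/scene0.png

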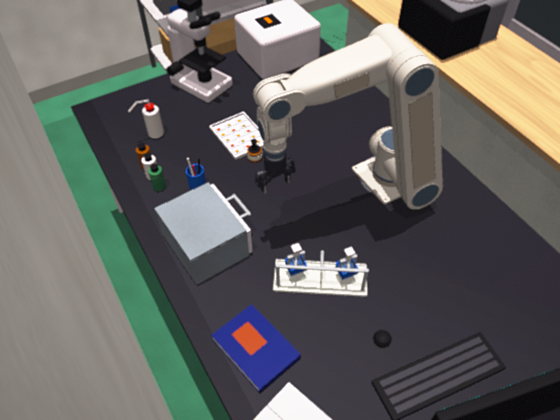

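View pics/side0.png

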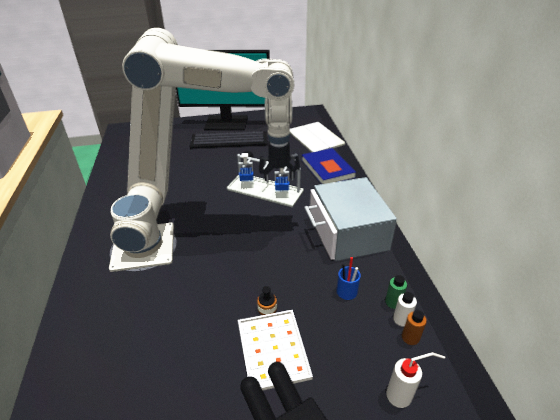

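The scene shows the cabinet at (205,230) with its handle at (240,207), baskets at (296,262) and (347,265), a jar at (254,150), and the mouse at (382,338). The middle peg is empty. I'll zoom in on both views.

```bash
python3 - <<'E'
import cv2
a=cv2.imread('pics/scene0.png')[130:310,140:400]; cv2.imwrite('pics/c1.png',cv2.resize(a,None,fx=3,fy=3,interpolation=cv2.INTER_CUBIC))
a=cv2.imread('pics/side0.png')[140:340,220:420]; cv2.imwrite('pics/c2.png',cv2.resize(a,None,fx=3,fy=3,interpolation=cv2.INTER_CUBIC))
E
```

```text
(no output)
```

View pics/c1.png

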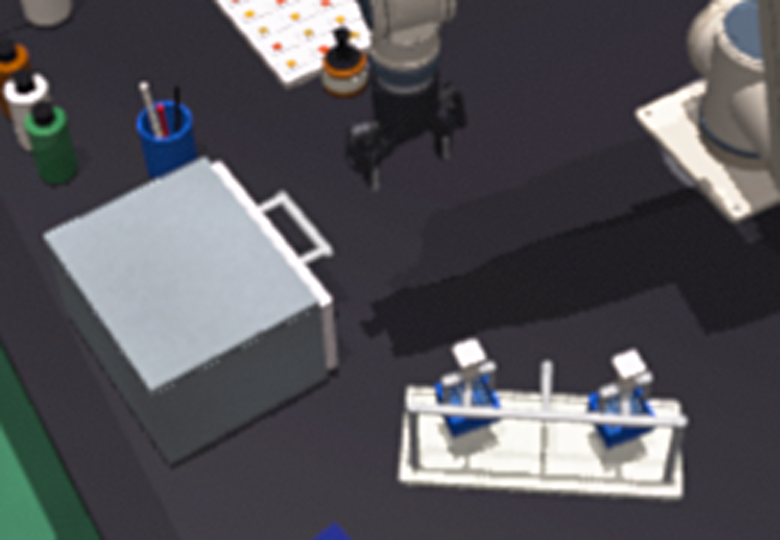

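View pics/c2.png

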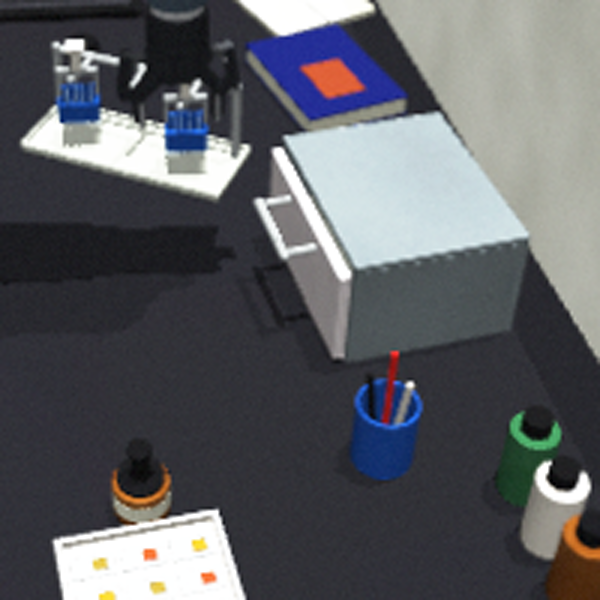

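The crops show:
- **Baskets:** two, with white heads at crop 1 (470,355) and (630,365).
- **Jar:** head at (342,35), right beside the slide tray.
- **Handle bar:** from (283,195) to (330,250).
- **Cabinet top:** corners at (45,236), (208,158), (322,300) and (152,390).

Next I'll triangulate these.

```bash
cat >> h.py <<'E'
def tri(c1,p1,c2,p2):
    o1,r1=ray(c1,*p1);o2,r2=ray(c2,*p2)
    A=np.stack([r1,-r2],1);t=np.linalg.lstsq(A,o2-o1,rcond=None)[0]
    a=o1+t[0]*r1;b=o2+t[1]*r2;return (a+b)/2,np.linalg.norm(a-b)
E
python3 - <<'E'
from h import *
c=bot.calibration('scene');d=bot.calibration('side')
S=lambda x,y:(x/3+140-.33,y/3+130-.33)
D=lambda x,y:(x/3+220-.33,y/3+140-.33)
p=lambda n,v:print(n,np.round(v,3))
q=[onz(c,*S(*k),.16) for k in((45,236),(208,158),(322,300),(152,390))]; p('top scene',q)
q=[onz(d,*D(*k),.16) for k in((440,112),(526,238),(358,268),(285,135))]; p('top side',q)
p('front',[onz(c,*S(*k),.16) for k in((217,163),(331,299))])
p('handle sc',[onz(c,*S(*k),.128) for k in((283,195),(328,248))])
p('handle sd',[onz(d,*D(*k),.128) for k in((257,203),(284,255))])
p('rail',[onz(c,*S(*k),.134) for k in((410,404),(685,421))])
p('tray',[onz(c,*S(*k),.014) for k in((400,480),(681,494))])
p('heads sc',[onz(c,*S(*k),.175) for k in((470,354),(630,365))])
for a,b in (((470,354),(186,87)),((630,365),(75,45)),((342,34),(140,448)),((282,194),(257,203)),((329,249),(284,255)),((152,390),(440,112)),((208,158),(358,268))):
    v,e=tri(c,S(*a),d,D(*b)); p('tri',[*v,e])
# colour masks
for n,k in(('scene',c),('side',d)):
    im=cv2.imread(f'pics/{n}0.png');h=cv2.cvtColor(im,cv2.COLOR_BGR2HSV)
    print(n,'amber',blobs((h[...,0]>5)&(h[...,0]<22)&(h[...,1]>140)&(h[...,2]>70),15))
    print('blue',blobs((h[...,0]>100)&(h[...,0]<125)&(h[...,1]>150)&(h[...,2]>70),30))
p('potsc',onz(c,196,170,.09));p('mouse',onz(c,382,338,.02))
p('slidetray',[onz(c,*k,.016) for k in((210,133),(233,113),(268,140),(237,158))])
E
```

```text
top scene [[ 0.944 -0.195  0.16 ]
 [ 0.719 -0.21   0.16 ]
 [ 0.7    0.062  0.16 ]
 [ 0.924  0.077  0.16 ]]
top side [[ 0.926  0.07   0.16 ]
 [ 0.937 -0.205  0.16 ]
 [ 0.723 -0.218  0.16 ]
 [ 0.705  0.058  0.16 ]]
front [[ 0.713 -0.196  0.16 ]
 [ 0.691  0.066  0.16 ]]
handle sc [[ 0.655 -0.133  0.128]
 [ 0.647 -0.028  0.128]]
handle sd [[ 0.645 -0.038  0.128]
 [ 0.654 -0.144  0.128]]
rail [[0.676 0.224 0.134]
 [0.422 0.401 0.134]]
tray [[0.701 0.241 0.014]
 [0.427 0.425 0.014]]
heads sc [[0.597 0.224 0.175]
 [0.451 0.328 0.175]]
tri [0.593 0.211 0.154 0.008]
tri [0.451 0.326 0.172 0.002]
tri [ 0.438 -0.383  0.096  0.003]
tri [ 0.65  -0.096  0.17   0.039]
tri [ 0.65  -0.073  0.073  0.047]
tri [0.926 0.074 0.158 0.004]
tri [ 0.721 -0.214  0.157  0.007]
scene amber [((263, 16, 10, 8, 49), [267.8, 19.7]), ((206, 19, 29, 32, 287), [222.8, 33.8]), ((160, 29, 12, 31, 109), [165.1, 43.7]), ((136, 145, 14, 15, 96), [142.0, 151.1]), ((248, 148, 14, 8, 46), [255.0, 152.4]), ((233, 323, 33, 31, 515), [248.9, 337.9])]
blue [((170, 5, 9, 7, 32), [173.4, 7.7]), ((185, 163, 20, 26, 290), [195.3, 176.5]), ((289, 269, 14, 6, 46), [293.9, 270.9]), ((339, 272, 16, 7, 57), [345.4, 274.2]), ((212, 305, 88, 85, 3017), [257.4, 347.9])]
side amber [((321, 161, 20, 11, 127), [330.3, 165.7]), ((257, 296, 20, 14, 93), [266.5, 304.0]), ((405, 312, 22, 32, 377), [414.4, 328.8]), ((276, 358, 5, 4, 16), [277.8, 359.6]), ((297, 367, 5, 4, 17), [299.1, 368.3])]
blue [((302, 149, 54, 31, 741), [327.6, 162.9]), ((239, 168, 15, 13, 135), [245.9, 174.2]), ((275, 177, 15, 13, 154), [281.4, 183.2]), ((337, 266, 24, 34, 527), [347.5, 284.4])]
potsc [ 0.714 -0.359  0.09 ]
mouse [0.484 0.589 0.02 ]
slidetray [[ 0.543 -0.606  0.016]
 [ 0.392 -0.675  0.016]
 [ 0.342 -0.433  0.016]
 [ 0.511 -0.403  0.016]]
```

View pics/wrist0.png

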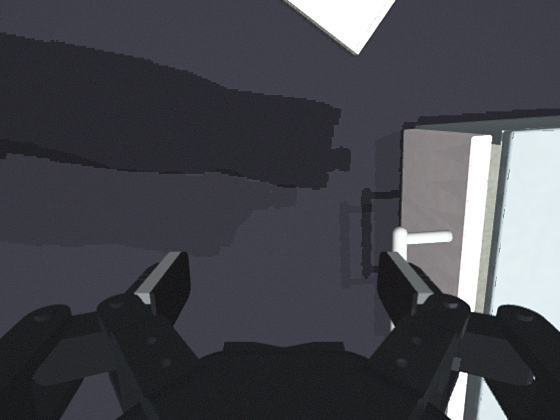

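The wrist view shows the left end of the handle bar at (400,236), with the rest hidden behind a finger. I'll use that point to refine the handle position.

```bash
cat >> h.py <<'E'
def to(P,yaw=None):
    """tool-frame shift in cm to bring grasp point to P; yaw: wanted world angle (deg) of tool y axis"""
    s=bot.state(); q=s['orientation']; r=R.from_quat([q[1],q[2],q[3],q[0]])
    P=np.array(P,float)-[0,0,.002]
    M=r.as_matrix(); y=np.degrees(np.arctan2(M[1,1],M[0,1]))
    print('shift cm',np.round(M.T@(P-s['ee_pos'])*100,2),'yaw now',round(y,2),'tilt',round(np.degrees(np.arccos(-M[2,2])),2),'az need',None if yaw is None else round(-((yaw-y+90)%180-90),2), 'pos',np.round(s['ee_pos'],4),'t',round(s['time_s'],2))
E
python3 - <<'E'
from h import *
c=bot.calibration('wrist')
p=lambda n,v:print(n,np.round(v,3))
p('bar left end',onz(c,400,232,.122)); p('post base',onz(c,450,238,.122))
p('front edge',[onz(c,481,140,.16),onz(c,465,330,.16)]);p('cab edge',[onz(c,507,140,.16),onz(c,488,330,.16)])
th=np.radians(4.2);h=np.array([.651,-.082,.122])
to(h,4.2)
E
```

```text
bar left end [ 0.649 -0.027  0.122]
post base [ 0.692 -0.033  0.122]
front edge [[ 0.682  0.052  0.16 ]
 [ 0.694 -0.096  0.16 ]]
cab edge [[ 0.7    0.052  0.16 ]
 [ 0.712 -0.096  0.16 ]]
shift cm [-8.21 10.13 12.77] yaw now 0.0 tilt 0.06 az need -4.2 pos [0.5498 0.     0.2478] t 0.15
```

Request:
carry_out(
  motion=[
    {"x": -2.7,"y": 3.4,"z": 1.5,"az": -1.4,"hand": 3.5},
    {"x": -5.4,"y": 6.8,"z": 3,"az": -2.8,"hand": 3.5},
    {"x": -8.2,"y": 10.2,"z": 4.8,"az": -4.2,"hand": 3.5},
    {"x": -8.2,"y": 10.2,"z": 4.8,"az": -4.2,"hand": 3.5},
    {"x": -8.2,"y": 10.2,"z": 4.8,"az": -4.2,"hand": 3.5},
    {"x": -8.2,"y": 10.2,"z": 4.8,"az": -4.2,"hand": 3.5},
    {"x": -8.2,"y": 10.2,"z": 4.8,"az": -4.2,"hand": 3.5},
  ],
)

```text
invalid input
```

```bash
python3 - <<'E'
from h import *
im,c=snap('wrist','wrist1.png'); to([.652,-.082,.122],4.2)
th=np.radians(4.2)
for d in(-.055,0,.055): print(np.round(proj(c,[.652-np.sin(th)*d,-.082+np.cos(th)*d,.128])))
E
```

```text
shift cm [-8.2  10.22 12.78] yaw now -0.0 tilt 0.05 az need -4.2 pos [0.5499 0.     0.2479] t 0.2
[398. 345.]
[400. 293.]
[401. 234.]
```

View pics/wrist1.png

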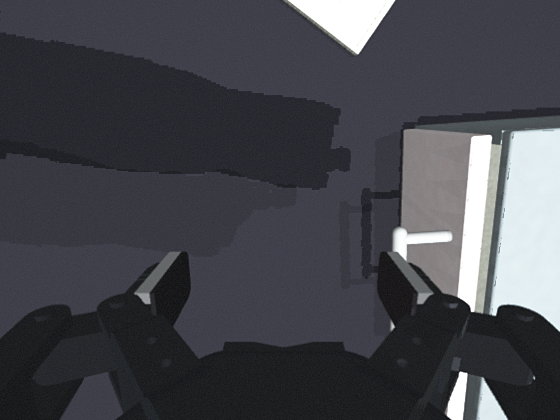

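The move was refused and nothing moved, so this view is the same as before; the predicted bar end at (401,234) matches it. I'll retry with every field given.

Request:
carry_out(
  motion=[
    {"ax": 0,"ay": 0,"az": -1.4,"x": -2.7,"y": 3.4,"z": 1.5,"hand": 3.5},
    {"ax": 0,"ay": 0,"az": -2.8,"x": -5.4,"y": 6.8,"z": 3,"hand": 3.5},
    {"ax": 0,"ay": 0,"az": -4.2,"x": -8.2,"y": 10.2,"z": 4.8,"hand": 3.5},
    {"ax": 0,"ay": 0,"az": -4.2,"x": -8.2,"y": 10.2,"z": 4.8,"hand": 3.5},
    {"ax": 0,"ay": 0,"az": -4.2,"x": -8.2,"y": 10.2,"z": 4.8,"hand": 3.5},
    {"ax": 0,"ay": 0,"az": -4.2,"x": -8.2,"y": 10.2,"z": 4.8,"hand": 3.5},
  ],
  squeeze=60,
)

```text
time_s: 0.8
ee_pos: [0.6516, -0.0816, 0.2006]
orientation: [-0.0, 0.681, 0.733, 0.0]
contact_force: [0.1, 0.4, 0.4]
gripper_width: 0.409
finger_force: 0.0
```

Request:
carry_out(
  motion=[
    {"ax": 0,"ay": 0,"az": 0,"x": 0,"y": 0,"z": 2,"hand": 3.5},
    {"ax": 0,"ay": 0,"az": 0,"x": 0,"y": 0,"z": 4,"hand": 3.5},
    {"ax": 0,"ay": 0,"az": 0,"x": 0,"y": 0,"z": 6,"hand": 3.5},
    {"ax": 0,"ay": 0,"az": 0,"x": 0,"y": 0,"z": 8,"hand": 3.5},
    {"ax": 0,"ay": 0,"az": 0,"x": 0,"y": 0,"z": 8,"hand": 3.5},
    {"ax": 0,"ay": 0,"az": 0,"x": 0,"y": 0,"z": 8,"hand": 0.8},
    {"ax": 0,"ay": 0,"az": 0,"x": 0,"y": 0,"z": 8,"hand": 0.8},
    {"ax": 0,"ay": 0,"az": 0,"x": 0,"y": 0,"z": 8,"hand": 0.8},
    {"ax": 0,"ay": 0,"az": 0,"x": 0,"y": 0,"z": 8,"hand": 0.8},
    {"ax": 0,"ay": 0,"az": 0,"x": 0,"y": 0,"z": 8,"hand": 0.8},
  ],
  squeeze=60,
)

```text
time_s: 1.8
ee_pos: [0.6526, -0.0817, 0.1224]
orientation: [0.001, 0.681, 0.733, 0.001]
contact_force: [-1.2, 3.2, 8.0]
gripper_width: 0.121
finger_force: 58.8
```

Request:
carry_out(
  motion=[
    {"ax": 0,"ay": 0,"az": 0,"x": 0,"y": -1,"z": -0.2,"hand": 0.5},
    {"ax": 0,"ay": 0,"az": 0,"x": 0,"y": -3.5,"z": -0.2,"hand": 0.5},
    {"ax": 0,"ay": 0,"az": 0,"x": 0,"y": -6,"z": -0.2,"hand": 0.5},
    {"ax": 0,"ay": 0,"az": 0,"x": 0,"y": -8.5,"z": -0.2,"hand": 0.5},
    {"ax": 0,"ay": 0,"az": 0,"x": 0,"y": -11,"z": -0.2,"hand": 0.5},
    {"ax": 0,"ay": 0,"az": 0,"x": 0,"y": -13.5,"z": -0.2,"hand": 0.5},
    {"ax": 0,"ay": 0,"az": 0,"x": 0,"y": -16,"z": -0.2,"hand": 0.5},
    {"ax": 0,"ay": 0,"az": 0,"x": 0,"y": -18,"z": -0.2,"hand": 0.5},
    {"ax": 0,"ay": 0,"az": 0,"x": 0,"y": -19.5,"z": -0.2,"hand": 0.5},
    {"ax": 0,"ay": 0,"az": 0,"x": 0,"y": -20.3,"z": -0.2,"hand": 0.5},
  ],
  squeeze=60,
)

```text
time_s: 2.8
ee_pos: [0.4537, -0.0958, 0.1227]
orientation: [0.003, 0.68, 0.733, 0.006]
contact_force: [58.2, 17.1, -45.2]
gripper_width: 0.114
finger_force: 59.5
```

Request:
carry_out(
  motion=[
    {"ax": 0,"ay": 0,"az": 0,"x": 0,"y": 0,"z": 0,"hand": 0.5},
    {"ax": 0,"ay": 0,"az": 0,"x": 0,"y": 0,"z": 0,"hand": 0.5},
    {"ax": 0,"ay": 0,"az": 0,"x": 0,"y": -0.2,"z": 0,"hand": 0.5},
    {"ax": 0,"ay": 0,"az": 0,"x": 0,"y": -0.2,"z": 0,"hand": 0.5},
  ],
  squeeze=60,
)

```text
time_s: 3.2
ee_pos: [0.4539, -0.0958, 0.1228]
orientation: [0.003, 0.68, 0.733, 0.006]
contact_force: [37.4, 12.7, -31.2]
gripper_width: 0.115
finger_force: 59.9
```

Request:
carry_out(
  motion=[
    {"ax": 0,"ay": 0,"az": 0,"x": 0,"y": 0.4,"z": 0,"hand": 3.5},
    {"ax": 0,"ay": 0,"az": 0,"x": 0,"y": 0.4,"z": 0,"hand": 3.5},
    {"ax": 0,"ay": 0,"az": 0,"x": 0,"y": 0.4,"z": 0,"hand": 3.5},
    {"ax": 0,"ay": 0,"az": 0,"x": 0,"y": 0.4,"z": 0,"hand": 3.5},
    {"ax": 0,"ay": 0,"az": 0,"x": 0,"y": 0.4,"z": -3,"hand": 3.5},
    {"ax": 0,"ay": 0,"az": 0,"x": 0,"y": 0.4,"z": -7,"hand": 3.5},
    {"ax": 0,"ay": 0,"az": 0,"x": 0,"y": 0.4,"z": -12,"hand": 3.5},
  ],
)

```text
time_s: 3.9
ee_pos: [0.4503, -0.0965, 0.2428]
orientation: [-0.001, 0.681, 0.732, -0.001]
contact_force: [0.9, -0.6, 0.2]
gripper_width: 0.41
finger_force: 0.0
```

```bash
python3 - <<'E'
from h import *
a,c=snap('scene','scene2.png');b,d=snap('side','side2.png')
for n,im in(('scene',a),('side',b)):
    h=cv2.cvtColor(im,cv2.COLOR_BGR2HSV)
    print(n,blobs((h[...,0]>5)&(h[...,0]<22)&(h[...,1]>140)&(h[...,2]>70),15))
x=np.hstack([a[100:340,140:400],b[120:360,200:460]])
cv2.imwrite('pics/c3.png',cv2.resize(x,(780,360),interpolation=cv2.INTER_CUBIC)); st()
E
```

```text
scene [((263, 16, 10, 8, 47), [267.8, 19.7]), ((206, 19, 29, 33, 446), [222.3, 35.9]), ((160, 29, 12, 31, 119), [165.2, 43.6]), ((136, 145, 14, 13, 82), [142.2, 150.4]), ((248, 148, 14, 8, 48), [254.9, 152.5]), ((233, 323, 33, 31, 518), [249.0, 338.0])]
side [((322, 161, 18, 11, 125), [330.3, 165.8]), ((257, 296, 20, 13, 90), [266.5, 304.0]), ((406, 312, 21, 26, 216), [416.0, 323.9]), ((276, 358, 5, 4, 17), [277.6, 359.5]), ((297, 367, 5, 4, 17), [299.1, 368.3])]
{'time_s': 4.0, 'qpos': [-0.3934, 0.105, -0.1734, 1.283, -0.0002, 1.1044], 'ee_pos': [0.4531, -0.0976, 0.2483], 'orientation': [0.0044, 0.6808, 0.7324, 0.0015], 'contact_force': [0.7573, -0.2169, 0.4762], 'moment': [0.0119, -0.0326, -0.0074], 'finger_force': 0.0, 'gripper_width': 0.4103}
```

View pics/c3.png

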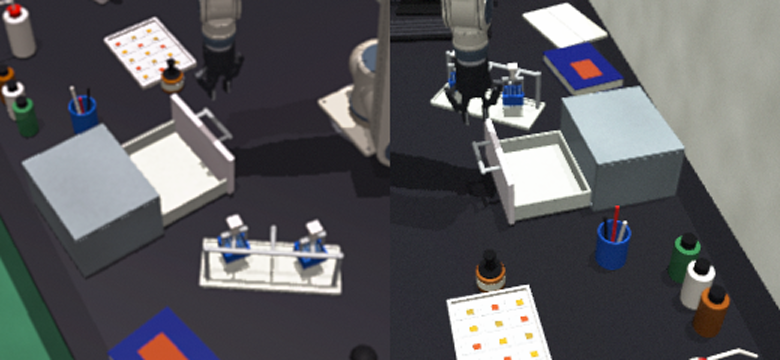

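The drawer is open with a clear floor, and there's still only one jar, at side (267,304), beside the slide tray. I'll move above it for a closer look.

Request:
carry_out(
  motion=[
    {"ax": 0,"ay": 0,"az": 0,"x": -4,"y": -0.5,"z": 0,"hand": 8.5},
    {"ax": 0,"ay": 0,"az": 1,"x": -8,"y": -1,"z": 0,"hand": 8.5},
    {"ax": 0,"ay": 0,"az": 2,"x": -12,"y": -1.5,"z": 0,"hand": 8.5},
    {"ax": 0,"ay": 0,"az": 3,"x": -16,"y": -2,"z": 0,"hand": 8.5},
    {"ax": 0,"ay": 0,"az": 4.2,"x": -20,"y": -2.6,"z": 0,"hand": 8.5},
    {"ax": 0,"ay": 0,"az": 4.2,"x": -24,"y": -3.1,"z": 0,"hand": 8.5},
    {"ax": 0,"ay": 0,"az": 4.2,"x": -28.3,"y": -3.6,"z": 0,"hand": 8.5},
    {"ax": 0,"ay": 0,"az": 4.2,"x": -28.3,"y": -3.6,"z": 0,"hand": 8.5},
    {"ax": 0,"ay": 0,"az": 4.2,"x": -28.3,"y": -3.6,"z": 0,"hand": 8.5},
  ],
)

```text
time_s: 4.9
ee_pos: [0.4356, -0.3822, 0.2416]
orientation: [-0.001, 0.708, 0.706, 0.0]
contact_force: [-0.5, 0.2, 0.1]
gripper_width: 0.994
finger_force: 0.0
```

```bash
python3 - <<'E'
from h import *
im,c=snap('wrist','wrist3.png'); h=cv2.cvtColor(im,cv2.COLOR_BGR2HSV)
print(blobs((h[...,0]>5)&(h[...,0]<22)&(h[...,1]>140)&(h[...,2]>70),200))
print(np.round(proj(c,[.438,-.383,.1]))); to([.438,-.383,.08],0)
E
```

```text
[((255, 156, 60, 59, 702), [284.3, 178.9])]
[286. 197.]
shift cm [-0.18  0.22 16.4 ] yaw now -0.05 tilt 0.06 az need -0.05 pos [ 0.4359 -0.3813  0.242 ] t 4.95
```

View pics/wrist3.png

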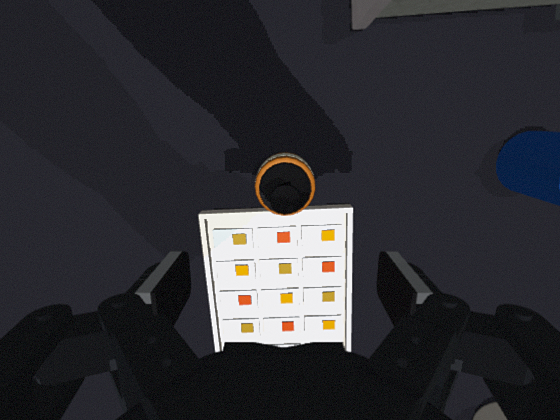

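The wrist view shows the jar's amber rim centred at (285,185) and its black head near (287,196). The slide tray edge lies just below it, at row 207.

```bash
python3 - <<'E'
from h import *
c=bot.calibration('wrist')
print(np.round(onz(c,284.8,185.5,.048),4),np.round(onz(c,284.8,185.5,.052),4))
im=cv2.imread('pics/wrist3.png')
g=cv2.cvtColor(im,cv2.COLOR_BGR2GRAY)[150:220,250:322]
print(g[20:64:2,4:68:2])
E
```

```text
[ 0.4372 -0.3827  0.048 ] [ 0.4372 -0.3819  0.052 ]
[[ 28  14  55  81 133 150  59  18  24  31  23  28  19  28  27  28  29  25
   22  25  25  23  25  22  16  92 137 118  71  26  24  23]
 [ 19  19  83 117 144 109  11  27  24  19  21  26  25  20  26  22  25  23
   25  26  24  28  22  24  25  22 107 134 112  89  23  21]
 [ 18  29  87 134 133  15  27  25  21  20  23  30  27  22  28  21  23  22
   22  29  23  22  23  26  24  23  33 141 120  77  31  27]
 [ 34  68 123 138  29  19  25  22  20  19  24  26  27  28  26  19  23  21
   25  24  22  25  24  26  27  24  19  91 131 110  31  24]
 [ 37  85 131 135  10  25  29  26  28  25  20  22   8  18  24  32  31  24
   23  16  22  25  22  25  24  20  24  34 133 118  43  26]
 [ 37  87 133  55  19  27  19  25  22  22  16  23  21  24   9  20  28  24
   24  24  19  27  24  25  28  21  26  22  91 126  74  44]
 [ 38 110 136  40  24  22  25  19  24  17  16  20  16  22  23   8   9   6
   13  23  19  21  24  23  20  25  18  16  62 127  90  38]
 [ 47 120 131  21  26  23  15  18  20  16  21  21   9  10   1   7  12  20
   14  24  23  21  18  21  20  23  23  22  
[... 1178 characters left out ...]
0  14  15  56 133  56  39  38  40]
 [ 36  36  31  41 106  80  31  33  30  25  17  18  15  18  14  14  10  23
   17  15  13  13  19   8  14  31 135  82  34  37  38  35]
 [ 36  35  31  30  42 106 109  34  29  21  17  14  12  19  20  15  24  19
   22  16  20  13   8   4  17 105 100  86  92  89  91  89]
 [ 77  74  90  92  87  88 111  98  28  21  20  23  19  23  16   9  19  22
   21  27  18  13  11  40 109 100  87  95 102 100 101 115]
 [ 82  83  90  88  87  99 100 114 105  66  30  16  21  16  13  21  19  20
   24  19  16  16  93 131 217 251 248 248 247 247 245 244]
 [251 252 250 249 248 246 246 247 243 141 125  62  15  11  13  10  12  12
    9  39  79 138 190 247 242 240 239 240 239 240 239 241]]
```

Request:
carry_out(
  motion=[
    {"ax": 0,"ay": 0,"az": 0,"x": -0.1,"y": 0.15,"z": 4,"hand": 6},
    {"ax": 0,"ay": 0,"az": 0,"x": -0.1,"y": 0.15,"z": 8,"hand": 6},
    {"ax": 0,"ay": 0,"az": 0,"x": -0.1,"y": 0.15,"z": 12,"hand": 6},
    {"ax": 0,"ay": 0,"az": 0,"x": -0.1,"y": 0.15,"z": 15,"hand": 6},
    {"ax": 0,"ay": 0,"az": 0,"x": -0.1,"y": 0.15,"z": 16.2,"hand": 6},
    {"ax": 0,"ay": 0,"az": 0,"x": -0.1,"y": 0.15,"z": 16.2,"hand": 6},
    {"ax": 0,"ay": 0,"az": 0,"x": -0.1,"y": 0.15,"z": 16.2,"hand": 1},
    {"ax": 0,"ay": 0,"az": 0,"x": -0.1,"y": 0.15,"z": 16.2,"hand": 1},
    {"ax": 0,"ay": 0,"az": 0,"x": -0.1,"y": 0.15,"z": 16.2,"hand": 1},
    {"ax": 0,"ay": 0,"az": 0,"x": -0.1,"y": 0.15,"z": 16.2,"hand": 1},
  ],
  squeeze=60,
)

```text
time_s: 5.95
ee_pos: [0.4384, -0.3834, 0.0822]
orientation: [0.002, 0.707, 0.707, -0.0]
contact_force: [-1.7, 0.4, 6.2]
gripper_width: 0.299
finger_force: 58.4
```

Request:
carry_out(
  motion=[
    {"ax": 0,"ay": 0,"az": 0,"x": 0,"y": 0,"z": 0,"hand": 1},
    {"ax": 0,"ay": 0,"az": 0,"x": 0,"y": 0,"z": 0,"hand": 1},
    {"ax": 0,"ay": 0,"az": 0,"x": 0,"y": 0,"z": -1,"hand": 1},
    {"ax": 0,"ay": 0,"az": 0,"x": 0,"y": 0,"z": -3,"hand": 1},
    {"ax": 0,"ay": 0,"az": 0,"x": 0,"y": 0,"z": -6,"hand": 1},
    {"ax": 0,"ay": 0,"az": 0,"x": 0,"y": 0,"z": -10,"hand": 1},
    {"ax": 0,"ay": 0,"az": 0,"x": 0,"y": 0,"z": -14,"hand": 1},
    {"ax": 0,"ay": 0,"az": 0,"x": 0,"y": 0,"z": -17,"hand": 1},
    {"ax": 0,"ay": 0,"az": 0,"x": 0,"y": 0,"z": -17,"hand": 1},
  ],
  squeeze=80,
)

```text
time_s: 6.85
ee_pos: [0.4387, -0.3835, 0.2558]
orientation: [0.004, 0.707, 0.707, -0.0]
contact_force: [0.8, -0.3, -2.3]
gripper_width: 0.293
finger_force: 78.7
```

```bash
python3 - <<'E'
from h import *
st(); to([.612,-.16,.20],4.1)
E
```

```text
{'time_s': 6.85, 'qpos': [-0.8624, 0.3081, 0.1105, 1.3651, 0.0001, 0.7084], 'ee_pos': [0.4387, -0.3835, 0.2558], 'orientation': [0.0041, 0.7071, 0.7071, -0.0003], 'contact_force': [0.8159, -0.2539, -2.3347], 'moment': [-0.0241, -0.0994, -0.0127], 'finger_force': 78.6959, 'gripper_width': 0.2933}
shift cm [22.39 17.3   5.74] yaw now 0.0 tilt 0.47 az need -4.1 pos [ 0.4387 -0.3835  0.2558] t 6.85
```

A width of 25 mm doesn't fit a 14 mm neck, so I'll check how the jar is held.

```bash
python3 - <<'E'
from h import *
a,c=snap('wrist','wrist4.png');b,d=snap('side','side4.png');e,f=snap('scene','scene4.png')
u,v=map(int,proj(d,[.4387,-.3835,.23])); p,q=map(int,proj(f,[.4387,-.3835,.23]));print(u,v,p,q)
w=cv2.convertScaleAbs(a[150:420,140:420],alpha=2,beta=20)
z=lambda i,x,y:cv2.resize(cv2.convertScaleAbs(i[max(y-50,0):y+50,x-50:x+50],alpha=1.6,beta=15),(270,270),interpolation=cv2.INTER_CUBIC)
cv2.imwrite('pics/c4.png',np.hstack([w[:, :240],z(b,u,v),z(e,p,q)]))
E
```

```text
264 259 251 116
```

View pics/c4.png

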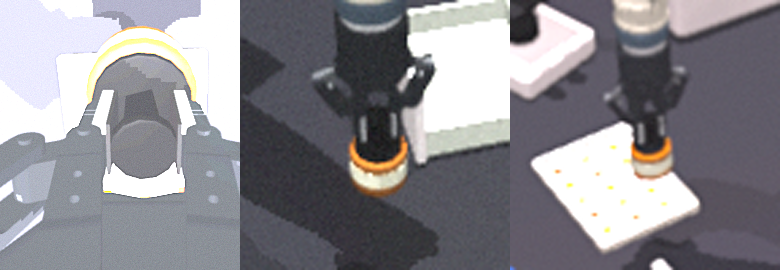

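The jar is upright, but the pads hold its round head, about 4 mm too high. I'll set it back down and regrip lower.

Request:
carry_out(
  motion=[
    {"ax": 0,"ay": 0,"az": 0,"x": 0,"y": 0,"z": 4.5,"hand": 1},
    {"ax": 0,"ay": 0,"az": 0,"x": 0,"y": 0,"z": 9,"hand": 1},
    {"ax": 0,"ay": 0,"az": 0,"x": 0,"y": 0,"z": 13,"hand": 1},
    {"ax": 0,"ay": 0,"az": 0,"x": 0,"y": 0,"z": 16,"hand": 1},
    {"ax": 0,"ay": 0,"az": 0,"x": 0,"y": 0,"z": 17.1,"hand": 1},
    {"ax": 0,"ay": 0,"az": 0,"x": 0,"y": 0,"z": 17.2,"hand": 1},
    {"ax": 0,"ay": 0,"az": 0,"x": 0,"y": 0,"z": 17.2,"hand": 5},
    {"ax": 0,"ay": 0,"az": 0,"x": 0,"y": 0,"z": 17.2,"hand": 5},
    {"ax": 0,"ay": 0,"az": 0,"x": 0,"y": 0,"z": 17.5,"hand": 5},
  ],
)

```text
time_s: 7.9
ee_pos: [0.4379, -0.3826, 0.0752]
orientation: [0.0, 0.707, 0.707, 0.0]
contact_force: [-1.2, -0.3, 0.7]
gripper_width: 0.583
finger_force: 0.0
```

```bash
python3 - <<'E'
from h import *
st(); to([.4385,-.3835,.08],0)
E
```

```text
{'time_s': 7.9, 'qpos': [-0.8624, 0.4129, -0.2095, 0.9483, 0.0001, 0.7084], 'ee_pos': [0.4379, -0.3826, 0.0752], 'orientation': [0.0, 0.7071, 0.7071, 0.0001], 'contact_force': [-1.1897, -0.2766, 0.6782], 'moment': [0.0109, 0.0274, 0.007], 'finger_force': 0.0, 'gripper_width': 0.5829}
shift cm [-0.09  0.06 -0.28] yaw now 0.0 tilt 0.01 az need 0.0 pos [ 0.4379 -0.3826  0.0752] t 7.9
```

Request:
carry_out(
  motion=[
    {"ax": 0,"ay": 0,"az": 0,"x": 0,"y": 0,"z": -0.1,"hand": 5},
    {"ax": 0,"ay": 0,"az": 0,"x": 0,"y": 0,"z": -0.1,"hand": 1},
    {"ax": 0,"ay": 0,"az": 0,"x": 0,"y": 0,"z": -0.1,"hand": 1},
    {"ax": 0,"ay": 0,"az": 0,"x": 0,"y": 0,"z": -0.1,"hand": 1},
    {"ax": 0,"ay": 0,"az": 0,"x": 0,"y": 0,"z": -0.1,"hand": 1},
    {"ax": 0,"ay": 0,"az": 0,"x": 0,"y": 0,"z": -0.1,"hand": 1},
    {"ax": 0,"ay": 0,"az": 0,"x": 0,"y": 0,"z": -0.1,"hand": 1},
  ],
  squeeze=80,
)

```text
time_s: 8.6
ee_pos: [0.4378, -0.3827, 0.0765]
orientation: [0.0, 0.707, 0.707, -0.0]
contact_force: [-1.9, 0.9, 5.6]
gripper_width: 0.29
finger_force: 77.9
```

Request:
carry_out(
  motion=[
    {"ax": 0,"ay": 0,"az": 0,"x": 0,"y": 0,"z": 0,"hand": 4},
    {"ax": 0,"ay": 0,"az": 0,"x": 0,"y": 0,"z": 0,"hand": 4},
    {"ax": 0,"ay": 0,"az": 0,"x": 0,"y": 0,"z": 0.4,"hand": 4},
    {"ax": 0,"ay": 0,"az": 0,"x": 0,"y": 0,"z": 0.4,"hand": 4},
    {"ax": 0,"ay": 0,"az": 0,"x": 0,"y": 0,"z": 0.4,"hand": 1},
    {"ax": 0,"ay": 0,"az": 0,"x": 0,"y": 0,"z": 0.4,"hand": 1},
    {"ax": 0,"ay": 0,"az": 0,"x": 0,"y": 0,"z": 0.4,"hand": 1},
    {"ax": 0,"ay": 0,"az": 0,"x": 0,"y": 0,"z": 0.4,"hand": 1},
    {"ax": 0,"ay": 0,"az": 0,"x": 0,"y": 0,"z": 0.4,"hand": 1},
  ],
  squeeze=60,
)

```text
time_s: 9.5
ee_pos: [0.4375, -0.383, 0.073]
orientation: [0.0, 0.707, 0.707, -0.001]
contact_force: [-3.5, 0.4, 6.3]
gripper_width: 0.261
finger_force: 135.4
```

Request:
carry_out(
  motion=[
    {"ax": 0,"ay": 0,"az": 0,"x": 0,"y": 0,"z": 0,"hand": 4},
    {"ax": 0,"ay": 0,"az": 0,"x": 0,"y": 0,"z": 0,"hand": 4},
    {"ax": 0,"ay": 0,"az": 0,"x": 0,"y": 0,"z": 0.3,"hand": 4},
    {"ax": 0,"ay": 0,"az": 0,"x": 0,"y": 0,"z": 0.3,"hand": 4},
    {"ax": 0,"ay": 0,"az": 0,"x": 0,"y": 0,"z": 0.3,"hand": 1},
    {"ax": 0,"ay": 0,"az": 0,"x": 0,"y": 0,"z": 0.3,"hand": 1},
    {"ax": 0,"ay": 0,"az": 0,"x": 0,"y": 0,"z": 0.3,"hand": 1},
    {"ax": 0,"ay": 0,"az": 0,"x": 0,"y": 0,"z": 0.3,"hand": 1},
    {"ax": 0,"ay": 0,"az": 0,"x": 0,"y": 0,"z": 0.3,"hand": 1},
  ],
  squeeze=50,
)

```text
time_s: 10.4
ee_pos: [0.4378, -0.3835, 0.0728]
orientation: [0.002, 0.707, 0.707, -0.001]
contact_force: [-10.8, 4.6, 36.1]
gripper_width: 0.265
finger_force: 134.5
```

```bash
python3 - <<'E'
from h import *
st()
a,c=snap('wrist','wrist5.png')
cv2.imwrite('pics/c5.png',cv2.resize(cv2.convertScaleAbs(a[180:400,180:400],alpha=2.2,beta=25),(600,600),interpolation=cv2.INTER_CUBIC))
E
```

```text
{'time_s': 10.4, 'qpos': [-0.8628, 0.4137, -0.2153, 0.9378, -0.0013, 0.7084], 'ee_pos': [0.4378, -0.3835, 0.0728], 'orientation': [0.002, 0.7072, 0.707, -0.0008], 'contact_force': [-10.7681, 4.5775, 36.072], 'moment': [1.2022, 1.9107, -0.0375], 'finger_force': 134.5006, 'gripper_width': 0.265}
```

View pics/c5.png

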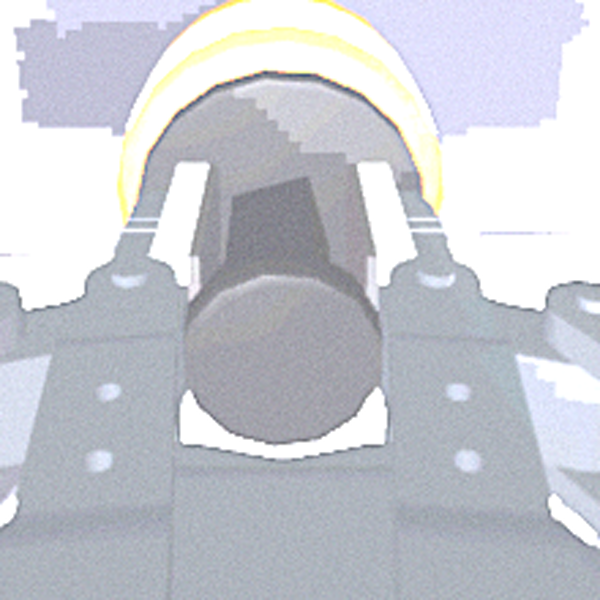

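At this depth the finger links clamp the head, with the pads clear of the neck at crop (197–375, 165–300). The head is too close for a neck grip. I'll move up and grip the head squarely with the pads, where it held upright before.

Request:
carry_out(
  motion=[
    {"ax": 0,"ay": 0,"az": 0,"x": 0,"y": 0,"z": -0.1,"hand": 5},
    {"ax": 0,"ay": 0,"az": 0,"x": 0,"y": 0,"z": -0.3,"hand": 5},
    {"ax": 0,"ay": 0,"az": 0,"x": 0,"y": 0,"z": -1.0,"hand": 5},
    {"ax": 0,"ay": 0,"az": 0,"x": 0,"y": 0,"z": -1.9,"hand": 5},
    {"ax": 0,"ay": 0,"az": 0,"x": 0,"y": 0,"z": -1.9,"hand": 5},
    {"ax": 0,"ay": 0,"az": 0,"x": 0,"y": 0,"z": -1.9,"hand": 1.5},
    {"ax": 0,"ay": 0,"az": 0,"x": 0,"y": 0,"z": -1.9,"hand": 1.5},
    {"ax": 0,"ay": 0,"az": 0,"x": 0,"y": 0,"z": -1.9,"hand": 1.5},
    {"ax": 0,"ay": 0,"az": 0,"x": 0,"y": 0,"z": -1.9,"hand": 1.5},
    {"ax": 0,"ay": 0,"az": 0,"x": 0,"y": 0,"z": -1.9,"hand": 1.5},
  ],
  squeeze=80,
)

```text
time_s: 11.45
ee_pos: [0.4377, -0.3826, 0.0884]
orientation: [-0.0, 0.707, 0.707, -0.0]
contact_force: [-1.7, 0.6, 5.8]
gripper_width: 0.29
finger_force: 78.1
```

Request:
carry_out(
  motion=[
    {"ax": 0,"ay": 0,"az": 0,"x": 0,"y": 0,"z": 0,"hand": 1.5},
    {"ax": 0,"ay": 0,"az": 0,"x": 0,"y": 0,"z": -1,"hand": 1.5},
    {"ax": 0,"ay": 0,"az": 0,"x": 0,"y": 0,"z": -3,"hand": 1.5},
    {"ax": 0,"ay": 0,"az": 0,"x": 0,"y": 0,"z": -5,"hand": 1.5},
    {"ax": 0,"ay": 0,"az": 0,"x": 0,"y": 0,"z": -8,"hand": 1.5},
    {"ax": 0,"ay": 0,"az": 0,"x": 0,"y": 0,"z": -8,"hand": 1.5},
  ],
  squeeze=80,
)

```text
time_s: 12.05
ee_pos: [0.4389, -0.3837, 0.1721]
orientation: [0.003, 0.707, 0.707, -0.0]
contact_force: [1.2, -0.6, -1.9]
gripper_width: 0.293
finger_force: 78.8
```

```bash
python3 - <<'E'
from h import *
st(); to([.612,-.16,.175],4.1)
E
```

```text
{'time_s': 12.05, 'qpos': [-0.8623, 0.3419, -0.0546, 1.1687, 0.0001, 0.7084], 'ee_pos': [0.4389, -0.3837, 0.1721], 'orientation': [0.0027, 0.7071, 0.7071, -0.0001], 'contact_force': [1.1792, -0.5804, -1.895], 'moment': [-0.0518, -0.0831, -0.0216], 'finger_force': 78.8134, 'gripper_width': 0.2932}
shift cm [22.37 17.31 -0.12] yaw now 0.0 tilt 0.31 az need -4.1 pos [ 0.4389 -0.3837  0.1721] t 12.05
```

Request:
carry_out(
  motion=[
    {"ax": 0,"ay": 0,"az": 0,"x": 1,"y": 3,"z": 0,"hand": 1.5},
    {"ax": 0,"ay": 0,"az": 0,"x": 3,"y": 7,"z": 0,"hand": 1.5},
    {"ax": 0,"ay": 0,"az": 0,"x": 5,"y": 11,"z": 0,"hand": 1.5},
    {"ax": 0,"ay": 0,"az": 0,"x": 7,"y": 15,"z": 0,"hand": 1.5},
    {"ax": 0,"ay": 0,"az": -2,"x": 10.5,"y": 17.3,"z": 0,"hand": 1.5},
    {"ax": 0,"ay": 0,"az": -4.1,"x": 14.5,"y": 17.3,"z": 0,"hand": 1.5},
    {"ax": 0,"ay": 0,"az": -4.1,"x": 18.5,"y": 17.3,"z": 0,"hand": 1.5},
    {"ax": 0,"ay": 0,"az": -4.1,"x": 21.5,"y": 17.3,"z": 0,"hand": 1.5},
    {"ax": 0,"ay": 0,"az": -4.1,"x": 22.4,"y": 17.3,"z": 0,"hand": 1.5},
    {"ax": 0,"ay": 0,"az": -4.1,"x": 22.4,"y": 17.3,"z": 0,"hand": 1.5},
  ],
  squeeze=80,
)

```text
time_s: 13.05
ee_pos: [0.6108, -0.1572, 0.1679]
orientation: [-0.0, 0.681, 0.733, -0.0]
contact_force: [-0.1, -0.7, -1.4]
gripper_width: 0.295
finger_force: 79.2
```

```bash
python3 - <<'E'
from h import *
st(); to([.612,-.16,.105+.002],4.1)
a,c=snap('wrist','wrist6.png');b,d=snap('side','side6.png')
u,v=map(int,proj(d,[.6,-.15,.1]))
cv2.imwrite('pics/c6.png',np.hstack([a,cv2.resize(b[v-60:v+60,u-60:u+60],(240,240),interpolation=cv2.INTER_CUBIC).repeat(1,0)]) if 0 else np.hstack([cv2.resize(cv2.convertScaleAbs(a,alpha=1.3),(480,360)),cv2.resize(b[v-60:v+60,u-50:u+50],(300,360),interpolation=cv2.INTER_CUBIC)]))
E
```

```text
{'time_s': 13.05, 'qpos': [-0.3849, 0.427, 0.0682, 1.2129, 0.0001, 1.1122], 'ee_pos': [0.6108, -0.1572, 0.1679], 'orientation': [-0.0004, 0.6806, 0.7327, -0.0001], 'contact_force': [-0.0889, -0.7202, -1.3828], 'moment': [-0.026, 0.0297, 0.0281], 'finger_force': 79.2447, 'gripper_width': 0.2951}
shift cm [-0.29  0.11  6.29] yaw now 4.22 tilt 0.05 az need 0.12 pos [ 0.6108 -0.1572  0.1679] t 13.05
```

View pics/c6.png

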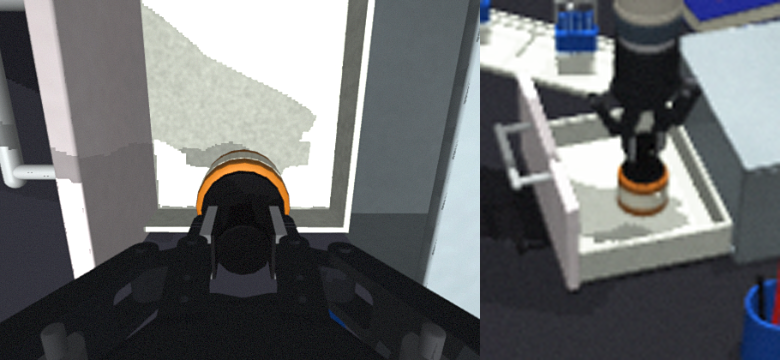

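The jar is upright over the drawer's right side. The floor's inner edges appear at display x≈152 (front) and x≈338 (back). I'll check the drawer geometry against that.

```bash
python3 - <<'E'
from h import *
c=bot.calibration('wrist');k=560/480
A=np.array([.512,-.0915]);t=np.radians(4.1);ux=np.array([np.cos(t),np.sin(t)]);uy=np.array([-ux[1],ux[0]])
for p in((147,20),(152,100),(157,205),(344,20),(338,100),(330,205)):
    q=onz(c,p[0]*k,p[1]*k,.015)[:2]; print(p,np.round(q,3),'drawer_in',np.round([(q-A)@ux,(q-A)@uy],3))
E
```

```text
(147, 20) [ 0.512 -0.027] drawer_in [0.004 0.065]
(152, 100) [ 0.515 -0.099] drawer_in [ 0.003 -0.007]
(157, 205) [ 0.519 -0.211] drawer_in [-0.002 -0.12 ]
(344, 20) [ 0.695 -0.014] drawer_in [0.188 0.064]
(338, 100) [ 0.701 -0.085] drawer_in [ 0.189 -0.007]
(330, 205) [ 0.71  -0.197] drawer_in [ 0.19 -0.12]
```

Request:
carry_out(
  motion=[
    {"ax": 0,"ay": 0,"az": 0,"x": -0.2,"y": 0.1,"z": 2,"hand": 1.5},
    {"ax": 0,"ay": 0,"az": 0,"x": -0.2,"y": 0.1,"z": 4,"hand": 1.5},
    {"ax": 0,"ay": 0,"az": 0,"x": -0.2,"y": 0.1,"z": 5.5,"hand": 1.5},
    {"ax": 0,"ay": 0,"az": 0,"x": -0.2,"y": 0.1,"z": 6.2,"hand": 1.5},
    {"ax": 0,"ay": 0,"az": 0,"x": -0.2,"y": 0.1,"z": 6.4,"hand": 1.5},
    {"ax": 0,"ay": 0,"az": 0,"x": -0.2,"y": 0.1,"z": 6.4,"hand": 1.5},
  ],
  squeeze=80,
)

```text
time_s: 13.75
ee_pos: [0.6121, -0.1613, 0.1045]
orientation: [0.0, 0.682, 0.732, 0.0]
contact_force: [0.2, -0.4, -1.9]
gripper_width: 0.292
finger_force: 79.4
```

Request:
carry_out(
  motion=[
    {"ax": 0,"ay": 0,"az": 0,"x": 0,"y": 0,"z": 0.1,"hand": 1.5},
    {"ax": 0,"ay": 0,"az": 0,"x": 0,"y": 0,"z": 0.1,"hand": 5},
    {"ax": 0,"ay": 0,"az": 0,"x": 0,"y": 0,"z": 0.1,"hand": 5},
    {"ax": 0,"ay": 0,"az": 0,"x": 0,"y": 0,"z": 0.1,"hand": 5},
    {"ax": 0,"ay": 0,"az": 0,"x": 0,"y": 0,"z": -2,"hand": 5},
    {"ax": 0,"ay": 0,"az": 0,"x": 0,"y": 0,"z": -6,"hand": 5},
    {"ax": 0,"ay": 0,"az": 0,"x": 0,"y": 0,"z": -10,"hand": 5},
    {"ax": 0,"ay": 0,"az": 0,"x": 0,"y": 0,"z": -15,"hand": 5},
    {"ax": 0,"ay": 0,"az": 0,"x": 0,"y": 0,"z": -15,"hand": 5},
  ],
)

```text
time_s: 14.65
ee_pos: [0.6137, -0.1611, 0.2618]
orientation: [0.005, 0.681, 0.732, 0.002]
contact_force: [0.6, 0.6, -0.3]
gripper_width: 0.589
finger_force: 0.0
```

```bash
python3 - <<'E'
from h import *
to([.597,.224,.24],55-90)
to([.597,.224,.24],55)
print(bot.state()['qpos'])
E
```

```text
shift cm [38.54  1.07  2.21] yaw now 4.12 tilt 0.64 az need 39.12 pos [ 0.6137 -0.1611  0.2618] t 14.65
shift cm [38.54  1.07  2.21] yaw now 4.12 tilt 0.64 az need -50.88 pos [ 0.6137 -0.1611  0.2618] t 14.65
[-3.88799815e-01  3.97208548e-01  2.59993425e-01  1.42248535e+00
  8.55947370e-06  1.11015205e+00]
```

Request:
carry_out(
  motion=[
    {"ax": 0,"ay": 0,"az": 4,"x": 4,"y": 0.1,"z": -1,"hand": 6},
    {"ax": 0,"ay": 0,"az": 8,"x": 8,"y": 0.2,"z": -2,"hand": 6},
    {"ax": 0,"ay": 0,"az": 13,"x": 12,"y": 0.3,"z": -3,"hand": 6},
    {"ax": 0,"ay": 0,"az": 18,"x": 16,"y": 0.5,"z": -3,"hand": 6},
    {"ax": 0,"ay": 0,"az": 23,"x": 20,"y": 0.6,"z": -3,"hand": 6},
    {"ax": 0,"ay": 0,"az": 28,"x": 24,"y": 0.7,"z": -3,"hand": 6},
    {"ax": 0,"ay": 0,"az": 33,"x": 28,"y": 0.8,"z": -3,"hand": 6},
    {"ax": 0,"ay": 0,"az": 38,"x": 32,"y": 0.9,"z": -3,"hand": 6},
    {"ax": 0,"ay": 0,"az": 39.1,"x": 36,"y": 1,"z": -3,"hand": 6},
    {"ax": 0,"ay": 0,"az": 39.1,"x": 38.2,"y": 1,"z": -3,"hand": 6},
  ],
)

```text
time_s: 15.65
ee_pos: [0.5941, 0.2242, 0.2845]
orientation: [-0.0, 0.887, 0.462, 0.0]
contact_force: [-0.4, -1.6, -0.2]
gripper_width: 0.701
finger_force: 0.0
```

Request:
carry_out(
  motion=[
    {"ax": 0,"ay": 0,"az": 0,"x": 0,"y": 0,"z": 0,"hand": 6},
    {"ax": 0,"ay": 0,"az": 0,"x": 0,"y": 0,"z": 0,"hand": 6},
    {"ax": 0,"ay": 0,"az": 0,"x": 0,"y": 0,"z": 0,"hand": 6},
  ],
)

```text
time_s: 15.95
ee_pos: [0.5948, 0.2204, 0.2844]
orientation: [0.0, 0.887, 0.461, 0.0]
contact_force: [-0.1, -0.2, 0.8]
gripper_width: 0.702
finger_force: 0.0
```

```bash
python3 - <<'E'
from h import *
a,c=snap('wrist','wrist7.png'); print(np.round(proj(c,[.597,.224,.175])),np.round(proj(c,[.451,.328,.175])),np.round(proj(c,[.549,.3125,.134]))); to([.597,.224,.169],-35)
E
```

```text
[283. 201.] [ 52. 199.] [179. 138.]
shift cm [ 0.44 -0.05 11.74] yaw now -35.07 tilt 0.01 az need -0.07 pos [0.5948 0.2202 0.2844] t 16.0
```

View pics/wrist7.png

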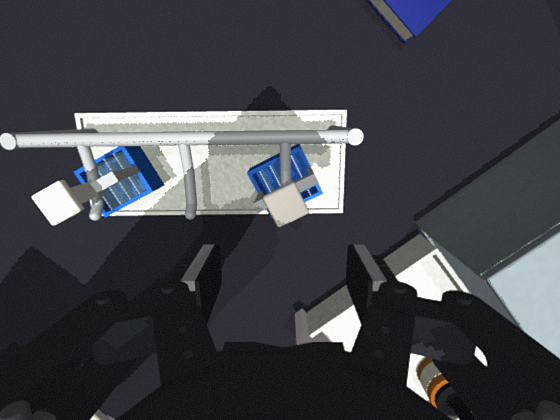

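Both baskets hang turned by roughly 25° on their pegs, with heads at (285,203) and (57,202). The jar shows at lower right, (435,380). I'll measure head pose and yaw, and check the jar from the side.

```bash
cat >> h.py <<'E'
def head(im,c,u,v,z,seed_tol=14,w=34):
    m=np.zeros((im.shape[0]+2,im.shape[1]+2),np.uint8); im2=cv2.medianBlur(im,5)
    cv2.floodFill(im2.copy(),m,(int(u),int(v)),0,(seed_tol,)*3,(seed_tol,)*3,cv2.FLOODFILL_MASK_ONLY|cv2.FLOODFILL_FIXED_RANGE|(255<<8))
    m=cv2.morphologyEx(m[1:-1,1:-1],cv2.MORPH_OPEN,np.ones((7,7)))
    pts=np.argwhere(m)[:,::-1]
    h=cv2.convexHull(pts.astype(np.float32))[:,0]
    W=np.array([onz(c,*p,z)[:2] for p in h],np.float32)
    r=cv2.minAreaRect(W*1000); b=cv2.boxPoints(r)
    e=b[1]-b[0]; print('head centre',np.round(np.array(r[0])/1000,4),'size mm',np.round(r[1],1),'yaw mod90',round(np.degrees(np.arctan2(e[1],e[0]))%90,1),'npx',len(pts)); return np.array(r[0])/1000
E
python3 - <<'E'
from h import *
im=cv2.imread('pics/wrist7.png');c=bot.calibration('wrist')
print(im[203,285],im[203,57])
for t in(12,20,30):
    head(im,c,285,203,.175,t);head(im,c,57,202,.175,t)
b,d=snap('side','side7.png');u,v=map(int,proj(d,[.6,-.15,.08]))
h=cv2.cvtColor(b,cv2.COLOR_BGR2HSV)
x=blobs((h[...,0]>5)&(h[...,0]<22)&(h[...,1]>140)&(h[...,2]>70),15);print(x,proj(d,[.612,-.16,.063]))
E
```

```text
[201 211 217] [253 252 252]
head centre [0.5969 0.2197] size mm [25.2 25.3] yaw mod90 82.7 npx 962
head centre [0.4505 0.3243] size mm [26.9 26.5] yaw mod90 82.5 npx 1073
head centre [0.5976 0.2199] size mm [25.8 26.9] yaw mod90 82.0 npx 1012
head centre [0.4506 0.3242] size mm [27.  26.7] yaw mod90 82.5 npx 1085
head centre [0.5975 0.2195] size mm [26.5 27.6] yaw mod90 82.0 npx 1056
head centre [0.4506 0.3242] size mm [27.1 27.1] yaw mod90 82.3 npx 1112
[((321, 161, 20, 11, 127), [330.3, 165.8]), ((296, 242, 16, 9, 59), [303.6, 247.3]), ((405, 312, 22, 32, 301), [415.3, 326.9]), ((276, 358, 5, 4, 17), [277.6, 359.5]), ((297, 367, 5, 4, 17), [299.1, 368.3])] (np.float64(303.58229338843), np.float64(242.1110924720314))
```

The jar sits where it was placed. The head squares measure about 27 mm, close to the stated 28. Both are at yaw −7.7° (mod 90). I'll grip basket A first.

Request:
carry_out(
  motion=[
    {"ax": 0,"ay": 0,"az": -7,"x": 0.1,"y": 0.2,"z": 2,"hand": 6},
    {"ax": 0,"ay": 0,"az": -14,"x": 0.1,"y": 0.2,"z": 4,"hand": 6},
    {"ax": 0,"ay": 0,"az": -21,"x": 0.1,"y": 0.2,"z": 6,"hand": 6},
    {"ax": 0,"ay": 0,"az": -27.4,"x": 0.1,"y": 0.2,"z": 8,"hand": 6},
    {"ax": 0,"ay": 0,"az": -27.4,"x": 0.1,"y": 0.2,"z": 10,"hand": 6},
    {"ax": 0,"ay": 0,"az": -27.4,"x": 0.1,"y": 0.2,"z": 11.7,"hand": 6},
    {"ax": 0,"ay": 0,"az": -27.4,"x": 0.1,"y": 0.2,"z": 11.7,"hand": 6},
  ],
)

```text
time_s: 16.75
ee_pos: [0.5961, 0.2196, 0.1652]
orientation: [-0.001, 0.753, 0.658, -0.002]
contact_force: [0.9, -0.4, -0.7]
gripper_width: 0.703
finger_force: 0.0
```

Request:
carry_out(
  motion=[
    {"ax": 0,"ay": 0,"az": 0,"x": 0,"y": 0,"z": 0,"hand": 4},
    {"ax": 0,"ay": 0,"az": 0,"x": 0,"y": 0,"z": 0,"hand": 3.4},
    {"ax": 0,"ay": 0,"az": 0,"x": 0,"y": 0,"z": 0,"hand": 1.5},
    {"ax": 0,"ay": 0,"az": 0,"x": 0,"y": 0,"z": 0,"hand": 1.5},
    {"ax": 0,"ay": 0,"az": 0,"x": 0,"y": 0,"z": 0,"hand": 1.5},
    {"ax": 0,"ay": 0,"az": 0,"x": 0,"y": 0,"z": 0,"hand": 1.5},
  ],
  squeeze=80,
)

```text
time_s: 17.35
ee_pos: [0.5973, 0.2209, 0.1687]
orientation: [0.001, 0.752, 0.659, 0.001]
contact_force: [-0.5, -0.3, 5.3]
gripper_width: 0.309
finger_force: 78.4
```

```bash
python3 - <<'E'
from h import *
st();to([.597,.2197,.169],-7.7)
E
```

```text
{'time_s': 17.35, 'qpos': [0.2227, 0.435, 0.0835, 1.2171, -0.0002, 1.9261], 'ee_pos': [0.5973, 0.2209, 0.1687], 'orientation': [0.0006, 0.7524, 0.6587, 0.0009], 'contact_force': [-0.5153, -0.2901, 5.3463], 'moment': [-0.2254, 0.2906, 0.0193], 'finger_force': 78.359, 'gripper_width': 0.3088}
shift cm [-0.12 -0.02  0.17] yaw now -7.6 tilt 0.13 az need 0.1 pos [0.5973 0.2209 0.1687] t 17.35
```

Request:
carry_out(
  motion=[
    {"ax": 0,"ay": 0,"az": 0,"x": 0,"y": 0,"z": -1,"hand": 1.5},
    {"ax": 0,"ay": 0,"az": 0,"x": 0,"y": 0,"z": -1.9,"hand": 1.5},
    {"ax": 0,"ay": 0,"az": 0,"x": 0,"y": 0,"z": -2,"hand": 1.5},
    {"ax": 0,"ay": 0,"az": 0,"x": 0,"y": 0,"z": -2,"hand": 1.5},
  ],
  squeeze=80,
)

```text
time_s: 17.75
ee_pos: [0.597, 0.221, 0.1877]
orientation: [0.0, 0.752, 0.659, 0.0]
contact_force: [0.7, -0.1, -2.2]
gripper_width: 0.305
finger_force: 79.0
```

Request:
carry_out(
  motion=[
    {"ax": 0,"ay": 0,"az": 0,"x": -0.9,"y": -0.5,"z": 0,"hand": 1.5},
    {"ax": 0,"ay": 0,"az": 0,"x": -2.2,"y": -1.15,"z": 0,"hand": 1.5},
    {"ax": 0,"ay": 0,"az": 0,"x": -3.6,"y": -1.9,"z": 0,"hand": 1.5},
    {"ax": 0,"ay": 0,"az": 0,"x": -5.2,"y": -2.7,"z": 0,"hand": 1.5},
    {"ax": 0,"ay": 0,"az": 0,"x": -6.75,"y": -3.5,"z": 0,"hand": 1.5},
    {"ax": 0,"ay": 0,"az": 0,"x": -8,"y": -4.1,"z": 0,"hand": 1.5},
    {"ax": 0,"ay": 0,"az": 0,"x": -8,"y": -4.1,"z": -2,"hand": 1.5},
    {"ax": 0,"ay": 0,"az": 0,"x": -8,"y": -4.1,"z": -5,"hand": 1.5},
    {"ax": 0,"ay": 0,"az": 0,"x": -8,"y": -4.1,"z": -5,"hand": 1.5},
  ],
  squeeze=80,
)

```text
time_s: 18.65
ee_pos: [0.5466, 0.1466, 0.2408]
orientation: [0.002, 0.753, 0.659, 0.002]
contact_force: [-0.0, 0.6, -2.6]
gripper_width: 0.308
finger_force: 79.3
```

```bash
python3 - <<'E'
from h import *
st();to([.607,-.085,.24],4.1)
E
```

```text
{'time_s': 18.65, 'qpos': [0.1139, 0.2845, 0.0386, 1.3194, -0.0, 1.8177], 'ee_pos': [0.5466, 0.1466, 0.2408], 'orientation': [0.0016, 0.7525, 0.6585, 0.0023], 'contact_force': [-0.0327, 0.6069, -2.5822], 'moment': [0.0155, -0.074, -0.0396], 'finger_force': 79.2795, 'gripper_width': 0.3083}
shift cm [-22.16   9.06   0.29] yaw now -7.62 tilt 0.31 az need -11.72 pos [0.5466 0.1466 0.2408] t 18.65
```

Request:
carry_out(
  motion=[
    {"ax": 0,"ay": 0,"az": -2,"x": -3,"y": 1.5,"z": 0,"hand": 1.5},
    {"ax": 0,"ay": 0,"az": -4,"x": -6.5,"y": 3.5,"z": 0,"hand": 1.5},
    {"ax": 0,"ay": 0,"az": -6,"x": -10,"y": 5.5,"z": 0,"hand": 1.5},
    {"ax": 0,"ay": 0,"az": -8,"x": -13.5,"y": 7.3,"z": 0,"hand": 1.5},
    {"ax": 0,"ay": 0,"az": -10,"x": -17,"y": 8.9,"z": 0,"hand": 1.5},
    {"ax": 0,"ay": 0,"az": -11.7,"x": -20,"y": 8.9,"z": 0,"hand": 1.5},
    {"ax": 0,"ay": 0,"az": -11.7,"x": -21.4,"y": 8.9,"z": 0,"hand": 1.5},
    {"ax": 0,"ay": 0,"az": -11.7,"x": -21.4,"y": 8.9,"z": 0,"hand": 1.5},
    {"ax": 0,"ay": 0,"az": -11.7,"x": -21.4,"y": 8.9,"z": 0,"hand": 1.5},
  ],
  squeeze=80,
)

```text
time_s: 19.55
ee_pos: [0.6052, -0.0765, 0.2369]
orientation: [-0.0, 0.682, 0.732, 0.0]
contact_force: [-0.5, -0.3, -2.6]
gripper_width: 0.301
finger_force: 79.4
```

```bash
python3 - <<'E'
from h import *
st();to([.606,-.077,.135],4.1)
a,c=snap('wrist','wrist8.png')
cv2.imwrite('pics/c8.png',cv2.convertScaleAbs(a,alpha=1.3))
E
```

```text
{'time_s': 19.55, 'qpos': [-0.2634, 0.3659, 0.1489, 1.3544, 0.0005, 1.2367], 'ee_pos': [0.6052, -0.0765, 0.2369], 'orientation': [-0.0004, 0.6817, 0.7317, 0.0001], 'contact_force': [-0.5365, -0.2534, -2.5872], 'moment': [0.0651, 0.0173, 0.0258], 'finger_force': 79.3691, 'gripper_width': 0.3015}
shift cm [-0.07  0.08 10.39] yaw now 4.05 tilt 0.05 az need -0.05 pos [ 0.6052 -0.0765  0.2369] t 19.55
```

View pics/c8.png

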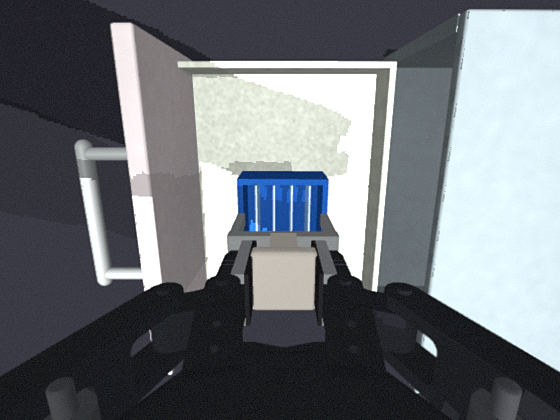

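The basket hangs upright and square over the drawer floor, at (282,205). I'll lower it.

Request:
carry_out(
  motion=[
    {"ax": 0,"ay": 0,"az": 0,"x": 0,"y": 0,"z": 3,"hand": 1.5},
    {"ax": 0,"ay": 0,"az": 0,"x": 0,"y": 0,"z": 6,"hand": 1.5},
    {"ax": 0,"ay": 0,"az": 0,"x": 0,"y": 0,"z": 8.5,"hand": 1.5},
    {"ax": 0,"ay": 0,"az": 0,"x": 0,"y": 0,"z": 10,"hand": 1.5},
    {"ax": 0,"ay": 0,"az": 0,"x": 0,"y": 0,"z": 10.4,"hand": 1.5},
    {"ax": 0,"ay": 0,"az": 0,"x": 0,"y": 0,"z": 10.4,"hand": 1.5},
    {"ax": 0,"ay": 0,"az": 0,"x": 0,"y": 0,"z": 10.4,"hand": 1.5},
  ],
  squeeze=80,
)

```text
time_s: 20.3
ee_pos: [0.6061, -0.0764, 0.1344]
orientation: [0.001, 0.681, 0.732, 0.0]
contact_force: [0.2, 0.7, -2.0]
gripper_width: 0.305
finger_force: 79.3
```

Request:
carry_out(
  motion=[
    {"ax": 0,"ay": 0,"az": 0,"x": 0,"y": 0,"z": 0.35,"hand": 1.5},
    {"ax": 0,"ay": 0,"az": 0,"x": 0,"y": 0,"z": 0.35,"hand": 1.5},
    {"ax": 0,"ay": 0,"az": 0,"x": 0,"y": 0,"z": 0.35,"hand": 5},
    {"ax": 0,"ay": 0,"az": 0,"x": 0,"y": 0,"z": 0.35,"hand": 5},
    {"ax": 0,"ay": 0,"az": 0,"x": 0,"y": 0,"z": 0.35,"hand": 5},
    {"ax": 0,"ay": 0,"az": 0,"x": 0,"y": 0,"z": -2,"hand": 5},
    {"ax": 0,"ay": 0,"az": 0,"x": 0,"y": 0,"z": -6,"hand": 5},
    {"ax": 0,"ay": 0,"az": 0,"x": 0,"y": 0,"z": -10,"hand": 5},
    {"ax": 0,"ay": 0,"az": 0,"x": 0,"y": 0,"z": -15,"hand": 5},
    {"ax": 0,"ay": 0,"az": 0,"x": 0,"y": 0,"z": -15,"hand": 5},
  ],
)

```text
time_s: 21.3
ee_pos: [0.6071, -0.0773, 0.2903]
orientation: [0.005, 0.681, 0.732, 0.002]
contact_force: [0.5, 0.1, 0.0]
gripper_width: 0.586
finger_force: 0.0
```

```bash
python3 - <<'E'
from h import *
to([.4505,.3242,.28],-7.7)
E
```

```text
shift cm [ 41.17 -12.76   0.97] yaw now 4.1 tilt 0.59 az need 11.8 pos [ 0.6071 -0.0773  0.2903] t 21.3
```

Request:
carry_out(
  motion=[
    {"ax": 0,"ay": 0,"az": 1,"x": 4,"y": -1.2,"z": 0,"hand": 6},
    {"ax": 0,"ay": 0,"az": 2,"x": 8,"y": -2.5,"z": 0,"hand": 6},
    {"ax": 0,"ay": 0,"az": 4,"x": 12,"y": -3.7,"z": 0,"hand": 6},
    {"ax": 0,"ay": 0,"az": 5,"x": 16,"y": -5,"z": 0,"hand": 6},
    {"ax": 0,"ay": 0,"az": 6,"x": 20,"y": -6.2,"z": 0,"hand": 6},
    {"ax": 0,"ay": 0,"az": 8,"x": 24,"y": -7.5,"z": 0,"hand": 6},
    {"ax": 0,"ay": 0,"az": 9,"x": 28,"y": -8.7,"z": 0,"hand": 6},
    {"ax": 0,"ay": 0,"az": 10,"x": 32,"y": -10,"z": 0,"hand": 6},
    {"ax": 0,"ay": 0,"az": 11,"x": 36,"y": -11.2,"z": 0,"hand": 6},
    {"ax": 0,"ay": 0,"az": 11.8,"x": 40,"y": -12.4,"z": 0,"hand": 6},
  ],
)

```text
time_s: 22.3
ee_pos: [0.4523, 0.3146, 0.2832]
orientation: [0.0, 0.753, 0.658, 0.0]
contact_force: [1.1, -0.7, 0.0]
gripper_width: 0.708
finger_force: 0.0
```

Request:
carry_out(
  motion=[
    {"ax": 0,"ay": 0,"az": 0,"x": 0.8,"y": -0.3,"z": 0,"hand": 6},
    {"ax": 0,"ay": 0,"az": 0,"x": 0.8,"y": -0.3,"z": 0,"hand": 6},
    {"ax": 0,"ay": 0,"az": 0,"x": 0.8,"y": -0.3,"z": 0,"hand": 6},
  ],
)

```text
time_s: 22.6
ee_pos: [0.4516, 0.321, 0.2831]
orientation: [0.0, 0.753, 0.658, -0.0]
contact_force: [-0.2, -0.2, 0.3]
gripper_width: 0.704
finger_force: 0.0
```

```bash
python3 - <<'E'
from h import *
a,c=snap('wrist','wrist9.png'); u,v=proj(c,[.4505,.3242,.175]); print(u,v,a[int(v),int(u)])
for t in(12,20,30): p=head(a,c,u,v,.175,t)
to([*p,.169],-7.7)
b,d=snap('side','side9.png')
h=cv2.cvtColor(b,cv2.COLOR_BGR2HSV)
print(blobs((h[...,0]>5)&(h[...,0]<22)&(h[...,1]>140)&(h[...,2]>70),15),blobs((h[...,0]>100)&(h[...,0]<125)&(h[...,1]>150)&(h[...,2]>70),30),[np.round(proj(d,[.606,-.077,z])) for z in(.049,.137)])
E
```

```text
281.3888993351073 202.85241746464612 [182 192 197]
head centre [0.4508 0.3284] size mm [16.6 24.7] yaw mod90 82.3 npx 694
head centre [0.4505 0.3288] size mm [17.4 25.5] yaw mod90 82.3 npx 742
head centre [0.4508 0.3288] size mm [17.4 26.2] yaw mod90 82.3 npx 757
shift cm [ 0.8  -0.21 11.61] yaw now -7.74 tilt 0.03 az need -0.04 pos [0.4518 0.3206 0.2831] t 22.65
[((321, 161, 20, 11, 128), [330.3, 165.9]), ((297, 241, 15, 10, 61), [303.7, 247.2]), ((405, 312, 22, 32, 340), [414.9, 328.1]), ((276, 358, 5, 4, 17), [277.6, 359.5]), ((297, 367, 5, 4, 17), [299.1, 368.3])] [((302, 149, 54, 31, 742), [327.6, 162.9]), ((239, 168, 15, 13, 139), [245.9, 174.5]), ((289, 229, 13, 14, 78), [294.2, 236.8]), ((337, 266, 24, 34, 527), [347.5, 284.4])] [array([297., 231.]), array([298., 213.])]
```

Request:
carry_out(
  motion=[
    {"ax": 0,"ay": 0,"az": 0,"x": 0.3,"y": -0.15,"z": 3,"hand": 6},
    {"ax": 0,"ay": 0,"az": 0,"x": 0.3,"y": -0.15,"z": 6,"hand": 6},
    {"ax": 0,"ay": 0,"az": 0,"x": 0.3,"y": -0.15,"z": 9,"hand": 6},
    {"ax": 0,"ay": 0,"az": 0,"x": 0.3,"y": -0.15,"z": 11.5,"hand": 6},
    {"ax": 0,"ay": 0,"az": 0,"x": 0.3,"y": -0.15,"z": 11.5,"hand": 4},
    {"ax": 0,"ay": 0,"az": 0,"x": 0.3,"y": -0.15,"z": 11.5,"hand": 3.4},
    {"ax": 0,"ay": 0,"az": 0,"x": 0.3,"y": -0.15,"z": 11.5,"hand": 1.5},
    {"ax": 0,"ay": 0,"az": 0,"x": 0.3,"y": -0.15,"z": 11.5,"hand": 1.5},
    {"ax": 0,"ay": 0,"az": 0,"x": 0.3,"y": -0.15,"z": 11.5,"hand": 1.5},
    {"ax": 0,"ay": 0,"az": 0,"x": 0.3,"y": -0.15,"z": 11.5,"hand": 1.5},
  ],
  squeeze=80,
)

```text
time_s: 23.7
ee_pos: [0.4511, 0.3248, 0.1698]
orientation: [0.001, 0.753, 0.658, 0.001]
contact_force: [0.1, -2.8, 6.0]
gripper_width: 0.309
finger_force: 79.3
```

Request:
carry_out(
  motion=[
    {"ax": 0,"ay": 0,"az": 0,"x": 0,"y": 0,"z": 0,"hand": 1.5},
    {"ax": 0,"ay": 0,"az": 0,"x": 0,"y": 0,"z": -1,"hand": 1.5},
    {"ax": 0,"ay": 0,"az": 0,"x": 0,"y": 0,"z": -1.9,"hand": 1.5},
    {"ax": 0,"ay": 0,"az": 0,"x": 0,"y": 0,"z": -2,"hand": 1.5},
    {"ax": 0,"ay": 0,"az": 0,"x": 0,"y": 0,"z": -2,"hand": 1.5},
  ],
  squeeze=80,
)

```text
time_s: 24.2
ee_pos: [0.4504, 0.3249, 0.1887]
orientation: [0.0, 0.753, 0.658, 0.0]
contact_force: [1.0, -0.3, -1.5]
gripper_width: 0.304
finger_force: 79.1
```

Request:
carry_out(
  motion=[
    {"ax": 0,"ay": 0,"az": 0,"x": -0.9,"y": -0.5,"z": 0,"hand": 1.5},
    {"ax": 0,"ay": 0,"az": 0,"x": -2.2,"y": -1.15,"z": 0,"hand": 1.5},
    {"ax": 0,"ay": 0,"az": 0,"x": -3.6,"y": -1.9,"z": 0,"hand": 1.5},
    {"ax": 0,"ay": 0,"az": 0,"x": -5.2,"y": -2.7,"z": 0,"hand": 1.5},
    {"ax": 0,"ay": 0,"az": 0,"x": -6.75,"y": -3.5,"z": 0,"hand": 1.5},
    {"ax": 0,"ay": 0,"az": 0,"x": -8,"y": -4.1,"z": 0,"hand": 1.5},
    {"ax": 0,"ay": 0,"az": 0,"x": -8,"y": -4.1,"z": -2,"hand": 1.5},
    {"ax": 0,"ay": 0,"az": 0,"x": -8,"y": -4.1,"z": -5,"hand": 1.5},
    {"ax": 0,"ay": 0,"az": 0,"x": -8,"y": -4.1,"z": -8,"hand": 1.5},
    {"ax": 0,"ay": 0,"az": 0,"x": -8,"y": -4.1,"z": -8,"hand": 1.5},
  ],
  squeeze=80,
)

```text
time_s: 25.2
ee_pos: [0.3998, 0.251, 0.2716]
orientation: [0.001, 0.753, 0.658, 0.003]
contact_force: [0.3, -0.8, -0.8]
gripper_width: 0.3
finger_force: 79.3
```

```bash
python3 - <<'E'
from h import *
st();to([.601,-.003,.26],4.1)
E
```

```text
{'time_s': 25.2, 'qpos': [0.3827, 0.1152, -0.1022, 1.3477, -0.0, 2.0879], 'ee_pos': [0.3998, 0.251, 0.2716], 'orientation': [0.0009, 0.753, 0.658, 0.0027], 'contact_force': [0.276, -0.8067, -0.7894], 'moment': [-0.0479, -0.0291, 0.0019], 'finger_force': 79.2786, 'gripper_width': 0.2999}
shift cm [-22.48  23.34   1.41] yaw now -7.7 tilt 0.32 az need -11.8 pos [0.3998 0.251  0.2716] t 25.2
```

Request:
carry_out(
  motion=[
    {"ax": 0,"ay": 0,"az": -1,"x": -2.5,"y": 2.6,"z": 0,"hand": 1.5},
    {"ax": 0,"ay": 0,"az": -3,"x": -5.5,"y": 5.7,"z": 0,"hand": 1.5},
    {"ax": 0,"ay": 0,"az": -4.5,"x": -8.5,"y": 8.8,"z": 0,"hand": 1.5},
    {"ax": 0,"ay": 0,"az": -6,"x": -11.5,"y": 11.9,"z": 0,"hand": 1.5},
    {"ax": 0,"ay": 0,"az": -8,"x": -14.5,"y": 15,"z": 0,"hand": 1.5},
    {"ax": 0,"ay": 0,"az": -9.5,"x": -17.5,"y": 18.2,"z": 0,"hand": 1.5},
    {"ax": 0,"ay": 0,"az": -11,"x": -20.2,"y": 21,"z": 0,"hand": 1.5},
    {"ax": 0,"ay": 0,"az": -11.8,"x": -22,"y": 22.9,"z": 0,"hand": 1.5},
    {"ax": 0,"ay": 0,"az": -11.8,"x": -22.5,"y": 23.3,"z": 0,"hand": 1.5},
    {"ax": 0,"ay": 0,"az": -11.8,"x": -22.5,"y": 23.3,"z": 0,"hand": 1.5},
  ],
  squeeze=80,
)

```text
time_s: 26.2
ee_pos: [0.5995, -0.0041, 0.2668]
orientation: [-0.001, 0.682, 0.731, -0.001]
contact_force: [-0.4, 0.5, -2.1]
gripper_width: 0.305
finger_force: 79.4
```

Request:
carry_out(
  motion=[
    {"ax": 0,"ay": 0,"az": 0,"x": 0,"y": 0,"z": 3,"hand": 1.5},
    {"ax": 0,"ay": 0,"az": 0,"x": 0,"y": 0,"z": 5,"hand": 1.5},
    {"ax": 0,"ay": 0,"az": 0,"x": 0,"y": 0,"z": 5,"hand": 1.5},
    {"ax": 0,"ay": 0,"az": 0,"x": 0,"y": 0,"z": 5,"hand": 1.5},
  ],
  squeeze=80,
)

```text
time_s: 26.6
ee_pos: [0.5991, -0.0023, 0.2189]
orientation: [-0.0, 0.681, 0.732, -0.0]
contact_force: [-0.3, -0.5, -1.4]
gripper_width: 0.308
finger_force: 79.4
```

```bash
python3 - <<'E'
from h import *
st();to([.601,-.003,.1335],4.1)
b,d=snap('scene','scene10.png')
a,c=snap('side','side10.png')
for im in(b,a):
  h=cv2.cvtColor(im,cv2.COLOR_BGR2HSV)
  print(blobs((h[...,0]>100)&(h[...,0]<125)&(h[...,1]>150)&(h[...,2]>70),30))
E
```

```text
{'time_s': 26.6, 'qpos': [-0.1439, 0.352, 0.0818, 1.3009, 0.0002, 1.3544], 'ee_pos': [0.5991, -0.0023, 0.2189], 'orientation': [-0.0001, 0.681, 0.7323, -0.0], 'contact_force': [-0.3209, -0.5346, -1.4033], 'moment': [0.0102, -0.0098, 0.0147], 'finger_force': 79.4377, 'gripper_width': 0.3081}
shift cm [-0.08  0.19  8.74] yaw now 4.15 tilt 0.02 az need 0.05 pos [ 0.5991 -0.0023  0.2189] t 26.6
[((170, 5, 9, 7, 31), [173.3, 7.7]), ((185, 163, 20, 26, 289), [195.3, 176.6]), ((244, 209, 30, 16, 177), [258.9, 217.4]), ((212, 305, 88, 85, 3009), [257.4, 347.9])]
[((303, 149, 53, 31, 740), [327.6, 162.9]), ((283, 201, 19, 13, 132), [292.2, 207.7]), ((289, 228, 13, 15, 80), [294.1, 236.7]), ((337, 266, 24, 34, 525), [347.5, 284.3])]
```

Request:
carry_out(
  motion=[
    {"ax": 0,"ay": 0,"az": 0,"x": -0.1,"y": 0.15,"z": 3,"hand": 1.5},
    {"ax": 0,"ay": 0,"az": 0,"x": -0.1,"y": 0.15,"z": 6,"hand": 1.5},
    {"ax": 0,"ay": 0,"az": 0,"x": -0.1,"y": 0.15,"z": 8,"hand": 1.5},
    {"ax": 0,"ay": 0,"az": 0,"x": -0.1,"y": 0.15,"z": 8.6,"hand": 1.5},
    {"ax": 0,"ay": 0,"az": 0,"x": -0.1,"y": 0.15,"z": 8.6,"hand": 1.5},
    {"ax": 0,"ay": 0,"az": 0,"x": -0.1,"y": 0.15,"z": 8.6,"hand": 1.5},
  ],
  squeeze=80,
)

```text
time_s: 27.3
ee_pos: [0.6019, -0.0041, 0.1337]
orientation: [0.001, 0.681, 0.732, 0.001]
contact_force: [-0.6, 0.1, -2.1]
gripper_width: 0.303
finger_force: 79.5
```

Request:
carry_out(
  motion=[
    {"ax": 0,"ay": 0,"az": 0,"x": 0,"y": 0,"z": 0.2,"hand": 1.5},
    {"ax": 0,"ay": 0,"az": 0,"x": 0,"y": 0,"z": 0.2,"hand": 1.5},
    {"ax": 0,"ay": 0,"az": 0,"x": 0,"y": 0,"z": 0.2,"hand": 5},
    {"ax": 0,"ay": 0,"az": 0,"x": 0,"y": 0,"z": 0.2,"hand": 5},
    {"ax": 0,"ay": 0,"az": 0,"x": 0,"y": 0,"z": 0.2,"hand": 5},
    {"ax": 0,"ay": 0,"az": 0,"x": 0,"y": 0,"z": -2,"hand": 5},
    {"ax": 0,"ay": 0,"az": 0,"x": 0,"y": 0,"z": -6,"hand": 5},
    {"ax": 0,"ay": 0,"az": 0,"x": 0,"y": 0,"z": -10,"hand": 5},
    {"ax": 0,"ay": 0,"az": 0,"x": 0,"y": 0,"z": -15,"hand": 5},
  ],
)

```text
time_s: 28.2
ee_pos: [0.6006, -0.0041, 0.2827]
orientation: [-0.001, 0.681, 0.732, -0.001]
contact_force: [1.5, -0.1, 1.1]
gripper_width: 0.586
finger_force: 0.0
```

Request:
carry_out(
  motion=[
    {"ax": 0,"ay": 0,"az": 0,"x": -2,"y": -5,"z": 0,"hand": 3.5},
    {"ax": 0,"ay": 0,"az": 0,"x": -4,"y": -9,"z": 0,"hand": 3.5},
    {"ax": 0,"ay": 0,"az": 0,"x": -6,"y": -12,"z": 0,"hand": 3.5},
    {"ax": 0,"ay": 0,"az": 0,"x": -8,"y": -15,"z": 0,"hand": 3.5},
    {"ax": 0,"ay": 0,"az": 0,"x": -8,"y": -15,"z": 0,"hand": 3.5},
    {"ax": 0,"ay": 0,"az": 0,"x": -8,"y": -15,"z": 0,"hand": 3.5},
  ],
)

```text
time_s: 28.8
ee_pos: [0.4571, -0.0951, 0.2827]
orientation: [0.0, 0.682, 0.731, 0.0]
contact_force: [0.3, 0.0, 0.8]
gripper_width: 0.406
finger_force: 0.0
```

```bash
python3 - <<'E'
from h import *
to([.4525,-.0958,.122],4.1)
a,c=snap('scene','scene11.png');b,d=snap('side','side11.png');w,e=snap('wrist','wrist11.png')
z=lambda i,cc:(lambda u,v:cv2.resize(i[v-60:v+60,u-80:u+80],(400,300),interpolation=cv2.INTER_CUBIC))(*map(int,proj(cc,[.6,-.08,.06])))
cv2.imwrite('pics/c11.png',np.vstack([np.hstack([z(a,c),z(b,d)]),np.hstack([cv2.resize(w,(400,300)),cv2.resize(b,(400,300))])]))
E
```

```text
shift cm [-0.04 -0.48 16.27] yaw now 4.0 tilt 0.05 az need -0.1 pos [ 0.4571 -0.0951  0.2827] t 28.8
```

View pics/c11.png

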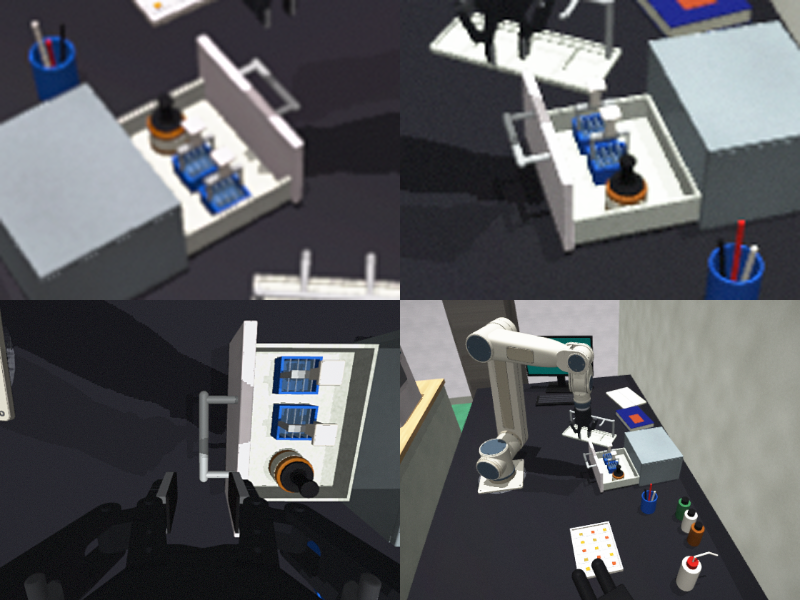

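All three pieces stand in the drawer: two baskets and the jar. The bench has no other jar, and the pot, tray and mouse haven't been touched. Now I'll grip the handle and push the drawer shut gently.

Request:
carry_out(
  motion=[
    {"ax": 0,"ay": 0,"az": 0,"x": 0,"y": -0.4,"z": 4,"hand": 3.5},
    {"ax": 0,"ay": 0,"az": 0,"x": 0,"y": -0.4,"z": 8,"hand": 3.5},
    {"ax": 0,"ay": 0,"az": 0,"x": 0,"y": -0.4,"z": 12,"hand": 3.5},
    {"ax": 0,"ay": 0,"az": 0,"x": 0,"y": -0.4,"z": 15,"hand": 3.5},
    {"ax": 0,"ay": 0,"az": 0,"x": 0,"y": -0.4,"z": 16.2,"hand": 3.5},
    {"ax": 0,"ay": 0,"az": 0,"x": 0,"y": -0.4,"z": 16.2,"hand": 2},
    {"ax": 0,"ay": 0,"az": 0,"x": 0,"y": -0.4,"z": 16.2,"hand": 0.8},
    {"ax": 0,"ay": 0,"az": 0,"x": 0,"y": -0.4,"z": 16.2,"hand": 0.8},
    {"ax": 0,"ay": 0,"az": 0,"x": 0,"y": -0.4,"z": 16.2,"hand": 0.8},
    {"ax": 0,"ay": 0,"az": 0,"x": 0,"y": -0.4,"z": 16.2,"hand": 0.8},
  ],
  squeeze=60,
)

```text
time_s: 29.95
ee_pos: [0.4542, -0.0944, 0.1202]
orientation: [-0.0, 0.681, 0.732, 0.001]
contact_force: [7.4, 2.7, -17.8]
gripper_width: 0.114
finger_force: 58.2
```

Request:
carry_out(
  motion=[
    {"ax": 0,"ay": 0,"az": 0,"x": 0,"y": 0.2,"z": -0.1,"hand": 0.5},
    {"ax": 0,"ay": 0,"az": 0,"x": 0,"y": 0.6,"z": -0.1,"hand": 0.5},
    {"ax": 0,"ay": 0,"az": 0,"x": 0,"y": 1.2,"z": -0.1,"hand": 0.5},
    {"ax": 0,"ay": 0,"az": 0,"x": 0,"y": 2,"z": -0.1,"hand": 0.5},
    {"ax": 0,"ay": 0,"az": 0,"x": 0,"y": 3,"z": -0.1,"hand": 0.5},
    {"ax": 0,"ay": 0,"az": 0,"x": 0,"y": 4,"z": -0.1,"hand": 0.5},
    {"ax": 0,"ay": 0,"az": 0,"x": 0,"y": 5,"z": -0.1,"hand": 0.5},
    {"ax": 0,"ay": 0,"az": 0,"x": 0,"y": 5.8,"z": -0.1,"hand": 0.5},
    {"ax": 0,"ay": 0,"az": 0,"x": 0,"y": 6.3,"z": -0.1,"hand": 0.5},
    {"ax": 0,"ay": 0,"az": 0,"x": 0,"y": 6.6,"z": -0.1,"hand": 0.5},
  ],
  squeeze=60,
)

```text
time_s: 30.95
ee_pos: [0.5192, -0.0898, 0.1202]
orientation: [-0.001, 0.681, 0.732, -0.0]
contact_force: [-1.0, -0.5, -25.2]
gripper_width: 0.112
finger_force: 58.6
```

Request:
carry_out(
  motion=[
    {"ax": 0,"ay": 0,"az": 0,"x": 0,"y": 0.3,"z": 0.1,"hand": 0.5},
    {"ax": 0,"ay": 0,"az": 0,"x": 0,"y": 0.9,"z": 0.1,"hand": 0.5},
    {"ax": 0,"ay": 0,"az": 0,"x": 0,"y": 1.7,"z": 0.1,"hand": 0.5},
    {"ax": 0,"ay": 0,"az": 0,"x": 0,"y": 2.6,"z": 0.1,"hand": 0.5},
    {"ax": 0,"ay": 0,"az": 0,"x": 0,"y": 3.6,"z": 0.1,"hand": 0.5},
    {"ax": 0,"ay": 0,"az": 0,"x": 0,"y": 4.6,"z": 0.1,"hand": 0.5},
    {"ax": 0,"ay": 0,"az": 0,"x": 0,"y": 5.6,"z": 0.1,"hand": 0.5},
    {"ax": 0,"ay": 0,"az": 0,"x": 0,"y": 6.5,"z": 0.1,"hand": 0.5},
    {"ax": 0,"ay": 0,"az": 0,"x": 0,"y": 7.1,"z": 0.1,"hand": 0.5},
    {"ax": 0,"ay": 0,"az": 0,"x": 0,"y": 7.4,"z": 0.1,"hand": 0.5},
  ],
  squeeze=60,
)

```text
time_s: 31.95
ee_pos: [0.5943, -0.0846, 0.1202]
orientation: [0.0, 0.681, 0.732, 0.0]
contact_force: [-2.5, 5.6, -16.3]
gripper_width: 0.114
finger_force: 59.5
```

```bash
python3 - <<'E'
from h import *
st(); to([.6526,-.0817,.1225],4.1)
a,c=snap('scene','scene12.png')
h=cv2.cvtColor(a,cv2.COLOR_BGR2HSV)
print(blobs((h[...,0]>100)&(h[...,0]<125)&(h[...,1]>150)&(h[...,2]>70),20))
E
```

```text
{'time_s': 31.95, 'qpos': [-0.2814, 0.4053, -0.0945, 1.0705, 0.0006, 1.2174], 'ee_pos': [0.5943, -0.0846, 0.1202], 'orientation': [0.0001, 0.6812, 0.7321, 0.0004], 'contact_force': [-2.4756, 5.5852, -16.3316], 'moment': [0.8824, 0.4371, -0.0676], 'finger_force': 59.4898, 'gripper_width': 0.114}
shift cm [-0.13  5.83 -0.02] yaw now 4.12 tilt 0.04 az need 0.02 pos [ 0.5943 -0.0846  0.1202] t 31.95
[((170, 5, 9, 7, 31), [173.3, 7.7]), ((185, 163, 20, 26, 290), [195.4, 176.6]), ((212, 305, 88, 85, 3021), [257.5, 348.0])]
```

Remaining travel is 5.8 cm.

Request:
carry_out(
  motion=[
    {"ax": 0,"ay": 0,"az": 0,"x": 0,"y": 0.4,"z": 0.1,"hand": 0.5},
    {"ax": 0,"ay": 0,"az": 0,"x": 0,"y": 1.2,"z": 0.1,"hand": 0.5},
    {"ax": 0,"ay": 0,"az": 0,"x": 0,"y": 2.1,"z": 0.1,"hand": 0.5},
    {"ax": 0,"ay": 0,"az": 0,"x": 0,"y": 3.1,"z": 0.1,"hand": 0.5},
    {"ax": 0,"ay": 0,"az": 0,"x": 0,"y": 4,"z": 0.1,"hand": 0.5},
    {"ax": 0,"ay": 0,"az": 0,"x": 0,"y": 4.8,"z": 0.1,"hand": 0.5},
    {"ax": 0,"ay": 0,"az": 0,"x": 0,"y": 5.4,"z": 0.1,"hand": 0.5},
    {"ax": 0,"ay": 0,"az": 0,"x": 0,"y": 5.8,"z": 0.1,"hand": 0.5},
    {"ax": 0,"ay": 0,"az": 0,"x": 0,"y": 6.0,"z": 0.1,"hand": 0.5},
    {"ax": 0,"ay": 0,"az": 0,"x": 0,"y": 6.0,"z": 0.1,"hand": 0.5},
  ],
  squeeze=60,
)

```text
time_s: 33.0
ee_pos: [0.6538, -0.0804, 0.1202]
orientation: [0.001, 0.681, 0.732, 0.0]
contact_force: [-4.1, 5.2, -9.3]
gripper_width: 0.115
finger_force: 60.3
```

Request:
carry_out(
  motion=[
    {"ax": 0,"ay": 0,"az": 0,"x": 0,"y": 0.2,"z": 0,"hand": 0.5},
    {"ax": 0,"ay": 0,"az": 0,"x": 0,"y": 0.2,"z": 0,"hand": 0.5},
    {"ax": 0,"ay": 0,"az": 0,"x": 0,"y": 0,"z": 0,"hand": 3.5},
    {"ax": 0,"ay": 0,"az": 0,"x": 0,"y": 0,"z": 0,"hand": 3.5},
    {"ax": 0,"ay": 0,"az": 0,"x": 0,"y": 0,"z": 0,"hand": 3.5},
    {"ax": 0,"ay": 0,"az": 0,"x": 0,"y": 0,"z": -2,"hand": 3.5},
    {"ax": 0,"ay": 0,"az": 0,"x": 0,"y": 0,"z": -6,"hand": 3.5},
    {"ax": 0,"ay": 0,"az": 0,"x": 0,"y": 0,"z": -10,"hand": 3.5},
    {"ax": 0,"ay": 0,"az": 0,"x": 0,"y": -4,"z": -14,"hand": 3.5},
    {"ax": 0,"ay": 0,"az": 0,"x": 0,"y": -4,"z": -14,"hand": 3.5},
  ],
)

```text
time_s: 34.0
ee_pos: [0.6128, -0.0841, 0.2656]
orientation: [0.004, 0.681, 0.732, 0.002]
contact_force: [0.9, 0.6, 0.9]
gripper_width: 0.413
finger_force: 0.0
```

```bash
python3 - <<'E'
from h import *
st(); a,c=snap('scene','scene13.png');b,d=snap('side','side13.png')
for n,i in(('scene',a),('side',b)):
    o=cv2.imread(f'pics/{n}0.png'); D=cv2.absdiff(i,o).max(2)
    P=[proj(c if n=='scene' else d,p) for p in([.70,-.19,.1],[.70,-.1,.1],[.70,0,.1],[.69,.06,.1],[.652,-.1,.125],[.652,-.06,.125])]
    print(n,[int(D[int(v)-2:int(v)+3,int(u)-2:int(u)+3].mean()) for u,v in P])
    h=cv2.cvtColor(i,cv2.COLOR_BGR2HSV);print(blobs((h[...,0]>100)&(h[...,0]<125)&(h[...,1]>150)&(h[...,2]>70),20),blobs((h[...,0]>5)&(h[...,0]<22)&(h[...,1]>140)&(h[...,2]>70),15))
E
```

```text
{'time_s': 34.0, 'qpos': [-0.2717, 0.3692, 0.226, 1.4184, -0.0005, 1.2278], 'ee_pos': [0.6128, -0.0841, 0.2656], 'orientation': [0.0042, 0.6815, 0.7318, 0.0019], 'contact_force': [0.9266, 0.6371, 0.8949], 'moment': [-0.0634, -0.0396, -0.0115], 'finger_force': 0.0, 'gripper_width': 0.4132}
scene [4, 3, 3, 9, 41, 61]
[((170, 5, 9, 7, 32), [173.4, 7.7]), ((185, 163, 20, 26, 288), [195.3, 176.6]), ((212, 305, 88, 85, 3022), [257.5, 347.9])] [((263, 16, 10, 8, 49), [267.8, 19.7]), ((225, 19, 10, 32, 94), [230.9, 34.3]), ((207, 21, 21, 20, 66), [214.8, 29.3]), ((160, 29, 12, 31, 109), [165.2, 43.9]), ((136, 145, 14, 15, 95), [142.0, 151.3]), ((233, 323, 33, 31, 515), [249.0, 337.9])]
side [4, 3, 13, 10, 57, 71]
[((312, 149, 44, 31, 611), [331.1, 163.3]), ((337, 266, 24, 34, 525), [347.5, 284.4])] [((322, 161, 19, 11, 125), [330.6, 165.8]), ((405, 312, 22, 33, 348), [414.6, 328.1]), ((276, 358, 5, 4, 16), [277.8, 359.6]), ((297, 367, 5, 4, 17), [299.1, 368.3])]
```

```bash
python3 -c "
from rig import bot; print(bot.hand_in())"
```

```text
the job is handed in; nothing more can be done
None
```

I pulled the drawer to its stop, stood both baskets and the only jar I found upright on its floor, pushed it shut, and handed the job in at about 34 s; the pot, slide tray and mouse were not touched, and no verdict came back.

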